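Clear the offcuts off a bench fixture and eject the finished cover

ROBOT

A 7-joint arm with a two-finger parallel gripper is mounted at the origin on the work surface. World frame = base frame: x ahead of the robot, y to its left, z up, the work surface at z = 0. Lengths are in m, angles in degrees, forces in N, time in s.
With the tool pointing down it reaches from about 0.425 to 0.875 m from the base axis. Payload 8.4 kg.
Tool frame: the origin (TCP) lies at the very end of the fingers, on their centre line; the grasp point (between the pads) lies arm.hold_point_z behind it (arm.hold_point_z is the distance from the TCP to the grasp point, in m); z points along the fingers, y is the line along which they close (so a half turn about z gives the same grasp; the last joint's range is limited). The gripper opens to 87 mm and grips with 3 to 60 N. Pads are 19 mm wide; open, the fingers measure 117 mm over their backs; the gripper's body (75 mm by 190 mm) begins 51 mm behind the grasp point.
Start: joints at [-82.689, 19.091, 2.286, 83.961, -0.768, 76.965, -3.352], TCP at [0.146, 0.633, 0.223] pointing down, gripper open.
Joint ranges: [-147.57, 147.57], [-21.85, 119.76], [-74.77, 79.35], [14.55, 137.4], [-85.83, 265.84], [4.83, 119.75], [-152.11, 152.11]. Speed limits (degrees/s): [127.2, 127.2, 159.86, 159.86, 180, 180, 180].

INTERFACE

Orientations are given as [roll, pitch, yaw] about the fixed x, y, z axes, in that order (R = Rz(yaw) Ry(pitch) Rx(roll)).
In Python, from cell import arm, eyes gives the robot as it stands.
- The arm moves only by the tool send_rows, never from a script. Its argument "motion" is a list of rows, each an object of numbers: "tx", "ty", "tz": the shift along the tool's x, y, z each as a share of 75 mm, from -1 to 1; "ax", "ay", "az": the turn, a rotation vector about the tool's x, y, z each as a share of pi rad, from -1 to 1; "fingers": the opening, from -1 (shut) to 1 (fully open). In form: [{"tx": .., "ty": .., "tz": .., "ax": .., "ay": .., "az": .., "fingers": ..}, ...]. A call has 1 to 20 rows; each row shifts and turns the commanded pose from where the row before left it, along the tool's axes as they then stand; what a row does not reach is not made up. A row lasts 1/10 s, in which the tool goes at most 50 mm and 8.59 degrees, less where a joint would pass 70% of its speed; a pose out of reach is approached as far as the arm can. A call with a number of a shift or a turn outside -1 to 1 is refused whole. A call with a gripper value outside its range is refused whole. The fingers move at their own pace and stop on an object; "force" is the grip in N (left out, the last holds). Time passes only in rows, so rows that do not move let the fingers close. It gives the time, the measured TCP pose, the force, the opening and the grip force at its end, in the units of the state.
- arm.state(): the state, without advancing time (a new reading comes with each control period).
- eyes.get_image(name): name is "side" or "top"; returns a dict with "color" (480x640x3 uint8, red, green, blue), "K" (3x3 intrinsics, pixels), "world_to_cam" (4x4, takes a point from world to camera coordinates). Camera axes: x right, y up, looking along -z (the intrinsics and any distortion apply to the point x, -y, -z); pixel columns grow to the right and rows downward; lengths in m; the calibration is good to about 2 mm. A picture is of the moment at which its call begins. There is no depth.
- arm.job_done(): hands the job in; it is judged then, once.
The state is a dict: "time": time; "joint_pos": joint angles; "dq": joint speeds; "tau": joint torques, N m; "tcp_pos": TCP position; "eef_rot": TCP orientation; "wrist_force": force on the tool from outside, world axes, zero at the start; "wrist_torque": the same for the moment, N m; "finger_gap": finger opening in m; "gripper_force": force on a finger pad.
Only numpy, scipy, OpenCV 4.12 (cv2) and the standard library are available. Lean on these libraries where they do the work, as an engineer would, in place of code of your own. Each camera call takes 0.05 s, during which the arm holds its last target. There are 200 camera calls.

TASK

Take the yellow scraper from its black pad and, with it and not with the fingers, wipe all five loose steel offcuts along the bed of the fixture, under the light bar, into the catch tray at its open end. Stand the scraper upright back on the middle of its pad, then push the red ejector tab all the way in so that the orange cover slides out of the nest, and let the tab spring back. Leave the cover lying flat on the cleared bed, and do not disturb the other things on the bench.

Things in the scene. Friction and masses are not known exactly. Their poses are not given: they have to be found in the camera images.
- fixture: Aluminium bench fixture with blue rails, fixed. Origin on the bench under the bed's centre line. In its frame, mm: the bed is a flat channel along y, top at z=30, from y=-100 (open end, dropping into the catch tray) to y=80 (nest mouth). Blue side rails: inner faces x=-52 and 52, 10 wide, top z=44
- nest_mouth (a point): Middle of the nest's mouth at bed height (fixture x=0, y=80, z=30 mm), axes as the fixture. The nest runs 48 mm to +y from here, holding the cover between grey cheeks 60 mm apart, under dark lips (top 53 mm above the bench) with an open slot 44 mm wide between them
- light_bar (a point): Centre of the underside of the white light bar over the bed, 166 mm above the bench; axes as the fixture. Bar 32 (x) by 130 (y) by 18 (z) mm, on arms (top 192 mm above the bench) from two posts 66 mm to +x, 45 mm to -y and 50 mm to +y. It blocks an upright gripper holding the scraper; the scraper's handle leans clear of it towards fixture -x, the robot's side
- tray_in (a point): Centre of the inner floor of the catch tray at the open end of the bed; black floor, blue walls, part of the fixture, same axes. Inside 104 (x) by 92 (y) mm; floor 24 mm below the bed, side walls 28 mm and end wall 40 mm high from the floor
- ejector (a joint): Spring ejector slide: 0 m = at rest behind the cover, grows to 0.064 m fully pushed (the tab moves towards fixture -y, through the slot of the nest, and pushes the cover out on the bed). 2 to 6 N; springs back when let go
- ejector_tab (a point): Point on the pushing face (the +y face) of the red upright tab of the ejector, 78 mm above the bench; axes as the fixture. The tab is 34 mm wide (x), 8 mm thick (y), and its top is 92 mm above the bench. Behind it (+y) nothing stands higher than 53 mm
- cover: Orange plastic cover, 56 (x) by 46 (y) by 16 (z) mm, origin at the centre of its underside; starts in the nest of the fixture with its axes along the fixture's
- scraper: Yellow scraper block standing on the black pad. Origin at the centre of the underside of its foot, z up. Foot 88 (x) by 30 (y) by 22 (z) mm: the long side goes across the bed, so its y lies along the bed. Handle: bar 32 mm wide and 24 mm thick (along y), leaning 28 degrees from vertical towards the scraper's -x, from the middle of the foot's top to about 93 mm height
- scraper_grip (a point): Grip point in the middle of the handle, on its axis, 23 mm to -x and 62 mm above the scraper's origin; 48 mm along the handle from the foot's top; axes as the scraper
- pad: Black rubber pad fixed to the bench, 150 (x) by 110 (y) by 6 (z) mm, origin at the centre of its underside
- parts_tray: Blue open box fixed to the bench, 150 by 110 by 40 mm; bystander
- spare_cover: A second orange cover lying in the blue box; bystander
- tape_roll: Brown roll, 70 mm across, 24 mm high, at the back; bystander
- jar: Clear jar, 56 mm across, 75 mm high, at the back; bystander
- carton: Brown carton 90 by 120 by 60 mm, at the back; bystander
- screwdriver: Screwdriver, 140 mm long, lying at the back right; bystander
- chip1: Loose dark steel offcut on the bed, 16 by 16 by 9 mm, origin at the centre of its underside
- chip2: Loose dark steel offcut on the bed, 20 by 14 by 8 mm, origin at the centre of its underside
- chip3: Loose dark steel offcut on the bed, 18 by 14 by 10 mm, origin at the centre of its underside
- chip4: Loose dark steel offcut on the bed, 20 by 15 by 9 mm, origin at the centre of its underside
- chip5: Loose dark steel offcut on the bed, 15 by 15 by 10 mm, origin at the centre of its underside
Not all that is in view belongs to the job. Leave any pink or turquoise look-alike of the cover alone.

How it is judged (in metres and radians):
On the way, in this order (a step that is already met when the one before it is completed fails the run):
1. all five offcuts lie in the catch tray (x of chip1 in the frame of tray_in between -0.053 and 0.053 m and y of chip1 in the frame of tray_in between -0.047 and 0.047 m and z of each of chip1, chip2, chip3, chip4, chip5 in the frame of tray_in below 0.03 m and x of chip2 in the frame of tray_in between -0.053 and 0.053 m and y of chip2 in the frame of tray_in between -0.047 and 0.047 m and x of chip3 in the frame of tray_in between -0.053 and 0.053 m and y of chip3 in the frame of tray_in between -0.047 and 0.047 m and x of chip4 in the frame of tray_in between -0.053 and 0.053 m and y of chip4 in the frame of tray_in between -0.047 and 0.047 m and x of chip5 in the frame of tray_in between -0.053 and 0.053 m and y of chip5 in the frame of tray_in between -0.047 and 0.047 m), for 0.2 s.
2. the scraper stands upright on its pad, let go (horizontal distance between scraper and pad below 0.05 m and angle between scraper's own z axis and vertical below 0.08 rad and height (world z) of scraper below 0.011 m and linear speed of scraper below 0.02 m/s and contact force between the fingers and scraper below 0.1 N), for 0.2 s.
3. the ejector is pushed in (at least 58 of its 64 mm) with the cover out of the nest (value of joint ejector above 0.058 m and y of cover in the frame of fixture between -0.075 and 0.055 m), for 0.05 s.
At the end, for the whole second after the job is handed in: All offcuts lie in the catch tray; the scraper stands at rest on its pad, upright within 0.08 rad, origin within 50 mm of the pad's centre; the cover lies flat and at rest on the bed, 2 mm or more out of the nest and not over the open end; the ejector is back within 8 mm of rest (all of step 1 and horizontal distance between scraper and pad below 0.05 m and angle between each of scraper, cover's own z axis and vertical below 0.08 rad and height (world z) of scraper below 0.011 m and linear speed of each of scraper, cover below 0.02 m/s and y of cover in the frame of fixture between -0.075 and 0.055 m and x of cover in the frame of fixture between -0.052 and 0.052 m and z of cover in the frame of fixture between 0.026 and 0.035 m and value of joint ejector below 0.008 m); the robot touches nothing.
It fails at once if the fingers push an offcut (more than 0.5 N) (contact force between the fingers and chip1 above 0.5 N or contact force between the fingers and chip2 above 0.5 N or contact force between the fingers and chip3 above 0.5 N or contact force between the fingers and chip4 above 0.5 N or contact force between the fingers and chip5 above 0.5 N).
It fails at once if a bystander (spare cover, tape roll, jar, carton, screwdriver) is moved more than 30 mm (distance of any of spare_cover, tape_roll, jar, carton, screwdriver from where it was at the start of the episode above 0.03 m).
It also fails if it takes over 72 s, if anything falls off the work surface, if the arm or the gripper's body presses on something with over 40 N, if the wrist force passes 120 N, or if a joint passes its speed limit or range.

## Working session

There is one attempt and no reset: what is moved stays moved. The work goes in short steps, Python scripts to look and compute and a tool call to move; the robot and the scene stay as the last step left them, time stands still between calls to the robot, and variables do not carry over. Pictures are saved under pics/ and viewed, at most 10 in all, crops included, and the job is handed in when it is done.

Besides the shell and the picture viewer there is one more tool, called as name([rows], argument=value, ...), one row to a line, values as JSON. send_rows: Moves the arm, as the interface text tells. Its arguments: {"type":"object","properties":{"motion":{"type":"array","items":{"type":"object","properties":{"tx":{"type":"number"},"ty":{"type":"number"},"tz":{"type":"number"},"ax":{"type":"number"},"ay":{"type":"number"},"az":{"type":"number"},"fingers":{"type":"number"}}}},"force":{"type":"number"}},"required":["motion"]}

```bash
mkdir -p pics; ls; python3 - <<'E'
from cell import arm, eyes
import cv2, numpy as np
print(arm.state(), arm.hold_point_z)
for n in ("side","top"):
    d=eyes.get_image(n); cv2.imwrite(f"pics/{n}0.png",d["color"][:,:,::-1]); print(n,d["K"].tolist(),np.round(d["world_to_cam"],4).tolist(),[k for k in d])
E
```

```text
pics
{'time': 0.0, 'joint_pos': array([-82.68805734,  19.13250333,   2.28353552,  84.01208544,
        -0.76876275,  76.96343963,  -3.35250637]), 'dq': array([-0.08590757, -0.04591411,  0.0801757 , -0.03340309, -0.05532901,
        0.02613873, -0.00489181]), 'tau': array([-9.71049703e-04, -6.56359291e+01,  1.33471537e+00, -4.03807461e+01,
       -5.97312022e-02,  4.49865300e-02,  1.69659311e-04]), 'tcp_pos': array([0.14607694, 0.63289399, 0.22164183]), 'eef_rot': array([-1.79907337e+02,  5.02237972e-03,  1.67003398e+02]), 'wrist_force': array([ 0.87549684,  0.23853795, -0.41172505]), 'wrist_torque': array([-0.00824867,  0.02537913, -0.0327333 ]), 'gripper_force': 0.0, 'finger_gap': 0.08673800630006007} 0.0187
side [[452.53297085658204, 0.0, 312.9109847886939], [0.0, 452.53297085658204, 241.5725126866364], [0.0, 0.0, 1.0]] [[0.8969, -0.4422, -0.0003, -0.4926], [0.3207, 0.65, 0.689, -0.2544], [-0.3045, -0.618, 0.7248, -0.7678], [0.0, 0.0, 0.0, 1.0]] ['color', 'K', 'world_to_cam']
top [[564.8437361345291, 0.0, 321.6115424356982], [0.0, 564.8437361345291, 232.12766547321516], [0.0, 0.0, 1.0]] [[-0.005, -1.0, 0.006, -0.0063], [0.9968, -0.0045, 0.0793, -0.5594], [-0.0793, 0.0064, 0.9968, -1.4085], [0.0, 0.0, 0.0, 1.0]] ['color', 'K', 'world_to_cam']
```

View pics/side0.png

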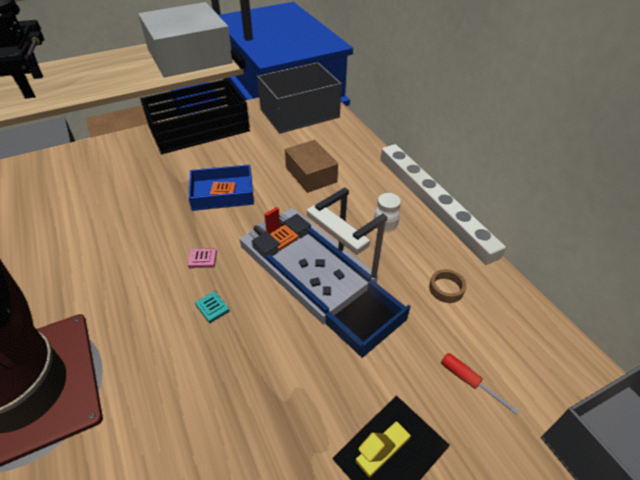

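View pics/top0.png

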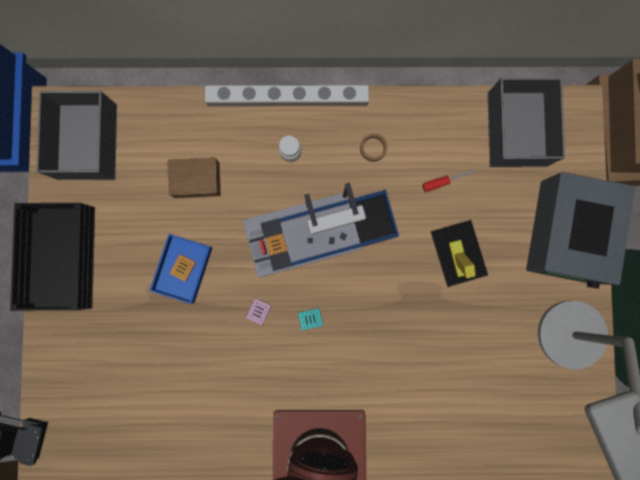

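The side view shows the scraper on its pad at about (385,450), five chips at (303–340,263–291), and the red tab at (272,220). In the top view the fixture spans (245–398,190–277), the scraper is at (460,258), and the tab is at (263,247). I'll zoom in to measure.

```bash
cat > h.py <<'E'
from cell import arm, eyes
import cv2, numpy as np
from scipy.optimize import least_squares
def cam(n):
    d=eyes.get_image(n); return d["color"],d["K"],d["world_to_cam"]
def proj(P,K,T):
    P=np.atleast_2d(P); c=P@T[:3,:3].T+T[:3,3]; c=c*[1,-1,-1]; u=c@K.T; return u[:,:2]/u[:,2:]
def unproj(uv,z,K,T):
    r=np.linalg.inv(K)@[uv[0],uv[1],1]; r=T[:3,:3].T@(r*[1,-1,-1]); o=-T[:3,:3].T@T[:3,3]
    return o+r*(z-o[2])/r[2]
def crop(img,x,y,w,h,s,name):
    cv2.imwrite(name,cv2.resize(img[y:y+h,x:x+w,::-1],None,fx=s,fy=s,interpolation=cv2.INTER_CUBIC))
E
python3 - <<'E'
from h import *
a=cam("top")[0]; b=cam("side")[0]
A=cv2.resize(a[180:290,235:500],None,fx=3,fy=3,interpolation=2)
crop(a,235,180,265,110,3,"pics/t1.png")
crop(b,230,180,220,300,2,"pics/s_unused.png")
B=cv2.resize(b[195:365,235:425],None,fx=3.5,fy=3.5,interpolation=2)[:595]
cv2.imwrite("pics/s1.png",B[:,:,::-1])
E
```

```text
(no output)
```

View pics/t1.png

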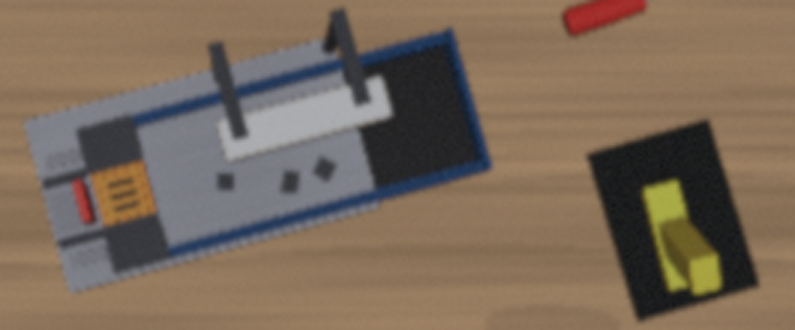

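View pics/s1.png

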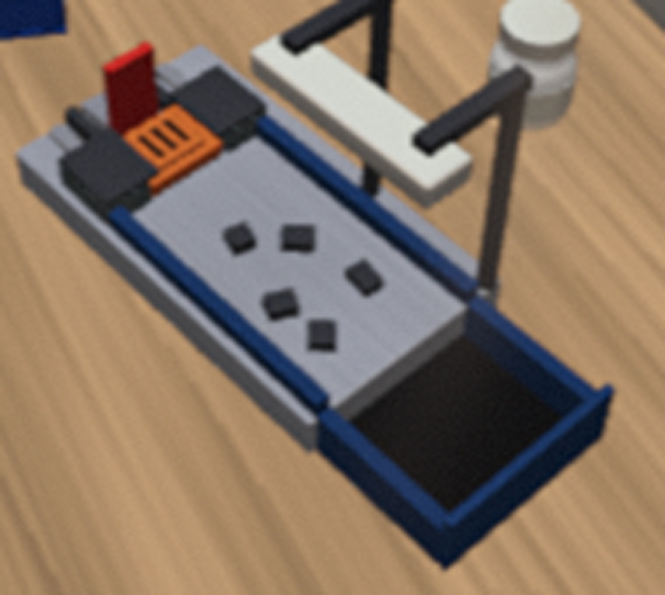

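```bash
cat > fit.py <<'E'
from h import *
_,Kt,Tt=cam("top"); _,Ks,Ts=cam("side")
t=lambda u,v:(235+(u+.5)/3-.5,180+(v+.5)/3-.5)
s=lambda u,v:(235+(u+.5)/3.5-.5,195+(v+.5)/3.5-.5)
def fit(pts,g):
    def pt(p,q): c,S=np.cos(p[2]),np.sin(p[2]); q=np.array(q)/1000; return np.array([p[0]+c*q[0]-S*q[1],p[1]+S*q[0]+c*q[1],q[2]])
    f=lambda p:np.concatenate([(proj(pt(p,q),*((Kt,Tt) if w=='t' else (Ks,Ts)))[0]-uv) for q,w,uv in pts])
    r=least_squares(f,g,loss='soft_l1'); print(np.round(r.x[:2],4),np.degrees(r.x[2]).round(2)); print(np.round(r.fun.reshape(-1,2),1).tolist()); return r.x
fx=fit([((52,-192,46),'t',t(447,42)),((-52,-192,46),'t',t(482,160)),((-52,-192,46),'s',s(452,513)),((52,-192,46),'s',s(595,400)),
 ((52,-100,30),'s',s(465,307)),((-52,80,44),'s',s(125,208)),((52,80,44),'s',s(258,122)),((-52,80,44),'t',t(166,247)),((52,80,44),'t',t(135,123)),((-52,-100,30),'t',t(375,187))],[.65,0,.25])
def tofix(P): d=P[:2]-fx[:2]; c,S=np.cos(fx[2]),np.sin(fx[2]); return np.round(1000*np.array([c*d[0]+S*d[1],-S*d[0]+c*d[1]]))
for n,p in dict(a=(240,240),b=(298,240),c=(364,279),d=(281,305),e=(322,336)).items(): print('chip',n,tofix(unproj(s(*p),.0345,Ks,Ts)))
for p in [(225,182),(290,182),(324,170)]: print('chip top',tofix(unproj(t(*p),.038,Kt,Tt)))
for p in [(218,122),(383,76),(392,115),(228,160)]: print('bar',tofix(unproj(t(*p),.184,Kt,Tt)))
for p in [(284,40),(252,47),(432,190),(470,155)]: print('bar side',tofix(unproj(s(*p),.184,Ks,Ts)))
for p in [(105,58),(152,45)]: print('tab side',tofix(unproj(s(*p),.092,Ks,Ts)))
for p in [(73,181),(86,222)]: print('tab top',tofix(unproj(t(*p),.092,Kt,Tt)))
pd=fit([((75,55,6),'t',t(587,155)),((75,-55,6),'t',t(709,121)),((-75,-55,6),'t',t(758,287)),((-75,55,6),'t',t(637,321))],[.6,-.25,.25])
sc=fit([((44,15,28),'t',t(642,188)),((44,-15,28),'t',t(680,180)),((-44,15,28),'t',t(671,292))],[.6,-.25,.25])
np.save('fits.npy',[fx,pd,sc])
E
python3 fit.py
```

```text
[0.5555 0.0054] 14.53
[[1.1, -0.2], [0.4, 0.5], [0.7, -0.8], [-0.2, -1.0], [0.3, 1.1], [-0.6, -1.2], [0.0, -0.1], [0.1, -0.6], [-0.0, 0.4], [-0.0, 1.3]]
chip a [-13.  20.]
chip b [13. -2.]
chip c [ 22. -48.]
chip d [-26. -32.]
chip e [-23. -63.]
chip top [-13.  20.]
chip top [-27. -33.]
chip top [-25. -63.]
bar [22. 14.]
bar [  24. -115.]
bar [  -6. -114.]
bar [-8. 14.]
bar side [11.  9.]
bar side [-5. 16.]
bar side [  -6. -116.]
bar side [  24. -111.]
tab side [-13. 144.]
tab side [ 15. 134.]
tab top [ 15. 137.]
tab top [-19. 136.]
[ 0.505 -0.36 ] 15.33
[[-0.3, -0.5], [0.0, -0.6], [0.7, 0.4], [-0.3, 0.7]]
[ 0.4917 -0.3557] 13.43
[[0.7, 0.3], [-0.5, 0.1], [-0.1, -0.4]]
```

send_rows([
  {"tx": 0, "ty": 0, "tz": -0.5, "fingers": 1},
  {"tx": -0.43, "ty": -0.31, "tz": -0.06, "fingers": 1},
  {"tx": -0.43, "ty": -0.31, "tz": -0.06, "fingers": 1},
  {"tx": -0.43, "ty": -0.31, "tz": -0.06, "fingers": 1},
  {"tx": -0.43, "ty": -0.31, "tz": -0.06, "fingers": 1},
  {"tx": -0.43, "ty": -0.31, "tz": -0.06, "fingers": 1},
  {"tx": -0.43, "ty": -0.31, "tz": -0.06, "fingers": 1},
  {"tx": -0.43, "ty": -0.31, "tz": -0.06, "fingers": 1},
  {"tx": -0.43, "ty": -0.31, "tz": -0.06, "fingers": 1},
  {"tx": -0.43, "ty": -0.31, "tz": -0.06, "fingers": 1},
  {"tx": -0.43, "ty": -0.31, "tz": -0.06, "fingers": 1},
  {"tx": -0.43, "ty": -0.31, "tz": -0.06, "fingers": 1},
  {"tx": -0.43, "ty": -0.31, "tz": -0.06, "fingers": 1},
  {"tx": -0.43, "ty": -0.31, "tz": -0.06, "fingers": 1},
  {"tx": -0.43, "ty": -0.31, "tz": -0.06, "fingers": 1},
  {"tx": -0.43, "ty": -0.31, "tz": -0.06, "fingers": 1},
])

```text
schema error: expected keys tx, ty, tz, ax, ay, az, fingers
```

```bash
cat > d.py <<'E'
from h import *
from scipy.spatial.transform import Rotation as R
fx,pd,sc=np.load('fits.npy')
def Rt(yaw,tilt): # tool: y along object y, z leaning to object +x by tilt
    return R.from_euler('z',yaw,degrees=True)*R.from_euler('z',180,degrees=True)*R.from_euler('x',180,degrees=True)*R.from_euler('y',-tilt,degrees=True)
def loc(p,q): c,S=np.cos(p[2]),np.sin(p[2]); q=np.array(q)/1000; return np.array([p[0]+c*q[0]-S*q[1],p[1]+S*q[0]+c*q[1],q[2]])
def show(P,Rg,label=''):
    "rotate first, then shift: totals in shares"
    st=arm.state(); R0=R.from_euler('xyz',st['eef_rot'],degrees=True)
    rv=(R0.inv()*Rg).as_rotvec()/np.pi; d=Rg.inv().apply(P-st['tcp_pos'])/.075
    print(label,'rot',rv.round(4),'shift',d.round(3),'shift in present axes',R0.inv().apply((P-st['tcp_pos'])/.075).round(3),'P',np.round(P,4))
def tcp_for(p,q,yaw,tilt): # scraper origin at local q of frame p
    Rg=Rt(yaw,tilt); o=loc(p,q); g=o+R.from_euler('z',yaw,degrees=True).apply([-.023,0,.062])
    return g+Rg.apply([0,0,.0187]),Rg
def st():
    s=arm.state(); print(s['time'].__round__(2),s['tcp_pos'].round(4),s['eef_rot'].round(2),s['wrist_force'].round(1),round(s['finger_gap'],4),round(s['gripper_force'],1))
E
python3 - <<'E'
from d import *
st(); y=np.degrees(sc[2])
P,Rg=tcp_for(sc,[0,0,6],14,40); 
show(P+Rg.apply([0,0,-.12]),Rg,'pre'); show(P,Rg,'grasp')
E
```

```text
0.3 [0.1461 0.6332 0.2222] [-179.97   -0.    167.  ] [ 0.2 -0.7 -0.3] 0.0868 0.0
pre rot [-0.0525 -0.2181 -0.1437] shift [  0.576 -13.909   0.851] shift in present axes [ -6.408 -12.345   1.029] P [ 0.4062 -0.3771  0.1456]
grasp rot [-0.0525 -0.2181 -0.1437] shift [  0.576 -13.909   2.451] shift in present axes [ -7.324 -11.877   2.254] P [ 0.481  -0.3584  0.0537]
```

send_rows([
  {"tx": 0, "ty": 0, "tz": -0.5, "ax": 0, "ay": 0, "az": 0, "fingers": 1},
  {"tx": -0.43, "ty": -0.31, "tz": -0.06, "ax": 0, "ay": 0, "az": 0, "fingers": 1},
  {"tx": -0.43, "ty": -0.31, "tz": -0.06, "ax": 0, "ay": 0, "az": 0, "fingers": 1},
  {"tx": -0.43, "ty": -0.31, "tz": -0.06, "ax": 0, "ay": 0, "az": 0, "fingers": 1},
  {"tx": -0.43, "ty": -0.31, "tz": -0.06, "ax": 0, "ay": 0, "az": 0, "fingers": 1},
  {"tx": -0.43, "ty": -0.31, "tz": -0.06, "ax": 0, "ay": 0, "az": 0, "fingers": 1},
  {"tx": -0.43, "ty": -0.31, "tz": -0.06, "ax": 0, "ay": 0, "az": 0, "fingers": 1},
  {"tx": -0.43, "ty": -0.31, "tz": -0.06, "ax": 0, "ay": 0, "az": 0, "fingers": 1},
  {"tx": -0.43, "ty": -0.31, "tz": -0.06, "ax": 0, "ay": 0, "az": 0, "fingers": 1},
  {"tx": -0.43, "ty": -0.31, "tz": -0.06, "ax": 0, "ay": 0, "az": 0, "fingers": 1},
  {"tx": -0.43, "ty": -0.31, "tz": -0.06, "ax": 0, "ay": 0, "az": 0, "fingers": 1},
  {"tx": -0.43, "ty": -0.31, "tz": -0.06, "ax": 0, "ay": 0, "az": 0, "fingers": 1},
  {"tx": -0.43, "ty": -0.31, "tz": -0.06, "ax": 0, "ay": 0, "az": 0, "fingers": 1},
  {"tx": -0.43, "ty": -0.31, "tz": -0.06, "ax": 0, "ay": 0, "az": 0, "fingers": 1},
  {"tx": -0.43, "ty": -0.31, "tz": -0.06, "ax": 0, "ay": 0, "az": 0, "fingers": 1},
  {"tx": 0, "ty": 0, "tz": 0, "ax": 0, "ay": 0, "az": -0.0375, "fingers": 1},
  {"tx": 0, "ty": 0, "tz": 0, "ax": 0, "ay": 0, "az": -0.0375, "fingers": 1},
  {"tx": 0, "ty": 0, "tz": 0, "ax": 0, "ay": 0, "az": -0.0375, "fingers": 1},
  {"tx": 0, "ty": 0, "tz": 0, "ax": 0, "ay": 0, "az": -0.0375, "fingers": 1},
])

```text
time: 2.2
tcp_pos: [0.5129, 0.2145, 0.323]
eef_rot: [180.0, -0.0, -165.7]
wrist_force: [0.8, -0.7, 0.2]
finger_gap: 0.0865
gripper_force: 0.0
```

```bash
python3 - <<'E'
from d import *
st(); P,Rg=tcp_for(sc,[0,0,6],14,40); 
show(P+Rg.apply([0,0,-.12])+[0,0,.1],Rg,'pre')
E
```

```text
2.2 [0.5129 0.2145 0.323 ] [ 1.8000e+02 -1.0000e-02 -1.6573e+02] [ 0.8 -0.7  0.2] 0.0865 0.0
pre rot [ 0.0005 -0.2223  0.0014] shift [ 3.183 -7.309 -1.323] shift in present axes [ 3.323 -7.294  1.033] P [ 0.4062 -0.3771  0.2456]
```

send_rows([
  {"tx": 0.22, "ty": -0.52, "tz": 0, "ax": 0, "ay": 0, "az": 0, "fingers": 1},
  {"tx": 0.22, "ty": -0.52, "tz": 0, "ax": 0, "ay": 0, "az": 0, "fingers": 1},
  {"tx": 0.22, "ty": -0.52, "tz": 0, "ax": 0, "ay": 0, "az": 0, "fingers": 1},
  {"tx": 0.22, "ty": -0.52, "tz": 0, "ax": 0, "ay": 0, "az": 0, "fingers": 1},
  {"tx": 0.22, "ty": -0.52, "tz": 0, "ax": 0, "ay": 0, "az": 0, "fingers": 1},
  {"tx": 0.22, "ty": -0.52, "tz": 0, "ax": 0, "ay": 0, "az": 0, "fingers": 1},
  {"tx": 0.22, "ty": -0.52, "tz": 0, "ax": 0, "ay": 0, "az": 0, "fingers": 1},
  {"tx": 0.22, "ty": -0.52, "tz": 0, "ax": 0, "ay": 0, "az": 0, "fingers": 1},
  {"tx": 0.22, "ty": -0.52, "tz": 0, "ax": 0, "ay": 0, "az": 0, "fingers": 1},
  {"tx": 0.22, "ty": -0.52, "tz": 0, "ax": 0, "ay": 0, "az": 0, "fingers": 1},
  {"tx": 0.22, "ty": -0.52, "tz": 0, "ax": 0, "ay": 0, "az": 0, "fingers": 1},
  {"tx": 0.22, "ty": -0.52, "tz": 0, "ax": 0, "ay": 0, "az": 0, "fingers": 1},
  {"tx": 0.22, "ty": -0.52, "tz": 0, "ax": 0, "ay": 0, "az": 0, "fingers": 1},
  {"tx": 0.22, "ty": -0.52, "tz": 0, "ax": 0, "ay": 0, "az": 0, "fingers": 1},
  {"tx": 0, "ty": 0, "tz": 0, "ax": 0, "ay": -0.0445, "az": 0, "fingers": 1},
  {"tx": 0, "ty": 0, "tz": 0, "ax": 0, "ay": -0.0445, "az": 0, "fingers": 1},
  {"tx": 0, "ty": 0, "tz": 0, "ax": 0, "ay": -0.0445, "az": 0, "fingers": 1},
  {"tx": 0, "ty": 0, "tz": 0, "ax": 0, "ay": -0.0445, "az": 0, "fingers": 1},
  {"tx": 0, "ty": 0, "tz": 0, "ax": 0, "ay": -0.0445, "az": 0, "fingers": 1},
])

```text
time: 4.1
tcp_pos: [0.4348, -0.3661, 0.3309]
eef_rot: [179.3, 38.1, -168.5]
wrist_force: [0.5, 0.7, -0.4]
finger_gap: 0.0872
gripper_force: 0.0
```

```bash
python3 - <<'E'
from d import *
st(); P,Rg=tcp_for(sc,[0,0,6],14,40); 
show(P+Rg.apply([0,0,-.12]),Rg,'pre');show(P,Rg,'grasp'); b,K,T=cam("side"); crop(b,310,300,200,180,3.3,"pics/s2.png")
# predicted pixels: foot corners and handle grip
for q in [(44,15,28),(44,-15,28),(-44,15,28),(-44,-15,28),(-23,0,68)]: print((proj(loc(sc,q),K,T)[0]-[310,300])*3.3)
E
```

```text
4.1 [ 0.4348 -0.3661  0.3309] [ 179.32   38.05 -168.51] [ 0.5  0.7 -0.4] 0.0872 0.0
pre rot [-0.005  -0.0108 -0.0109] shift [ 1.899 -0.049  1.631] shift in present axes [ 1.841 -0.087  1.696] P [ 0.4062 -0.3771  0.1456]
grasp rot [-0.005  -0.0108 -0.0109] shift [ 1.899 -0.049  3.231] shift in present axes [ 1.787 -0.061  3.295] P [ 0.481  -0.3584  0.0537]
[284.97827024 400.41762952]
[332.86824758 450.40563116]
[149.08735579 526.22459746]
[196.50142551 582.2677797 ]
[215.34696377 489.79891017]
```

View pics/s2.png

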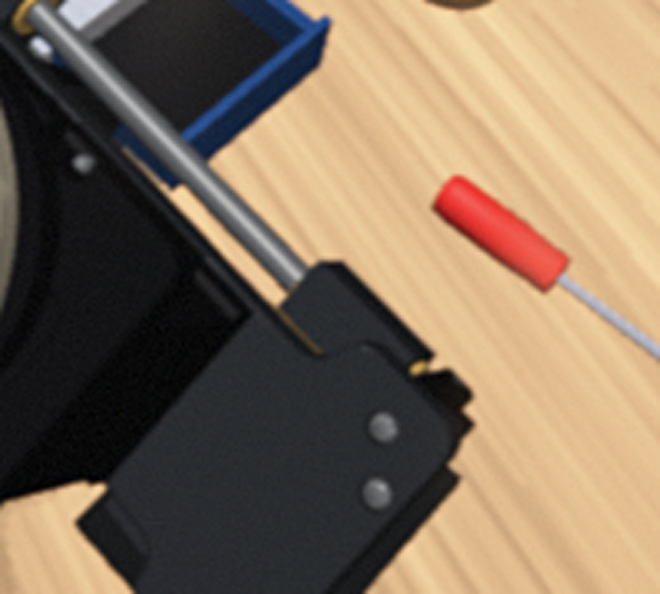

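The arm hides the pad from the side camera, and the only bystander visible is the screwdriver at (500,235), well clear. The scraper fit agrees with the first side image to about 1 px, so I'll go in.

send_rows([
  {"tx": 0, "ty": 0, "tz": 0, "ax": -0.005, "ay": -0.011, "az": -0.011, "fingers": 1},
  {"tx": 0.475, "ty": -0.012, "tz": 0.41, "ax": 0, "ay": 0, "az": 0, "fingers": 1},
  {"tx": 0.475, "ty": -0.012, "tz": 0.41, "ax": 0, "ay": 0, "az": 0, "fingers": 1},
  {"tx": 0.475, "ty": -0.012, "tz": 0.41, "ax": 0, "ay": 0, "az": 0, "fingers": 1},
  {"tx": 0.475, "ty": -0.012, "tz": 0.41, "ax": 0, "ay": 0, "az": 0, "fingers": 1},
  {"tx": 0, "ty": 0, "tz": 0, "ax": 0, "ay": 0, "az": 0, "fingers": 1},
  {"tx": 0, "ty": 0, "tz": 0, "ax": 0, "ay": 0, "az": 0, "fingers": 1},
])

```text
time: 4.85
tcp_pos: [0.4441, -0.344, 0.1806]
eef_rot: [179.8, 34.4, -170.1]
wrist_force: [0.4, -0.5, -0.0]
finger_gap: 0.087
gripper_force: 0.0
```

```bash
python3 - <<'E'
from d import *
st(); P,Rg=tcp_for(sc,[0,0,6],14,40); show(P,Rg,'grasp'); b,K,T=cam("top"); crop(b,400,190,130,120,4,"pics/t2.png")
E
```

```text
4.85 [ 0.4441 -0.344   0.1806] [ 179.75   34.36 -170.09] [ 0.4 -0.5 -0. ] 0.087 0.0
grasp rot [-0.0124 -0.0313 -0.0182] shift [ 0.757 -0.305  1.574] shift in present axes [ 0.582 -0.281  1.651] P [ 0.481  -0.3584  0.0537]
```

View pics/t2.png

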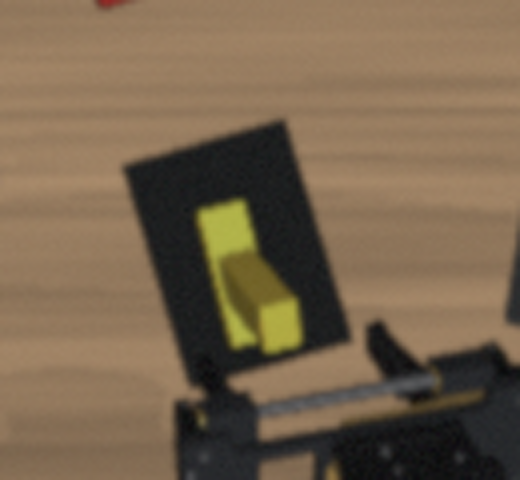

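The top view shows the scraper untouched on its pad: foot at (198–258,200–348), handle end at (280,325), fingers straddling at (210,380) and (385,340). The arm did not reach the full tilt, so I'll check the joint limits.

```bash
python3 - <<'E'
from d import *
print(arm.state()['joint_pos'].round(1))
for tl in (28,32,36): 
  P,Rg=tcp_for(sc,[0,0,6],14,tl); show(P+Rg.apply([0,0,-.07]),Rg,f'pre{tl}');show(P,Rg,f'grasp{tl}')
E
```

```text
[-34.2 -21.8  77.6 120.6  -9.8  44.5 152.1]
pre28 rot [-0.0109  0.0356 -0.0195] shift [ 0.469 -0.293  0.778] shift in present axes [ 0.536 -0.298  0.732] P [ 0.446  -0.3671  0.1133]
grasp28 rot [-0.0109  0.0356 -0.0195] shift [ 0.469 -0.293  1.711] shift in present axes [ 0.641 -0.269  1.658] P [ 0.4779 -0.3592  0.0515]
pre32 rot [-0.0116  0.0134 -0.0191] shift [ 0.57  -0.293  0.741] shift in present axes [ 0.583 -0.3    0.728] P [ 0.443  -0.3679  0.1115]
grasp32 rot [-0.0116  0.0134 -0.0191] shift [ 0.57  -0.293  1.675] shift in present axes [ 0.624 -0.268  1.66 ] P [ 0.479  -0.3589  0.0521]
pre36 rot [-0.0123 -0.0088 -0.0187] shift [ 0.668 -0.293  0.698] shift in present axes [ 0.631 -0.303  0.728] P [ 0.4401 -0.3686  0.1095]
grasp36 rot [-0.0123 -0.0088 -0.0187] shift [ 0.668 -0.293  1.632] shift in present axes [ 0.606 -0.267  1.66 ] P [ 0.48   -0.3587  0.0529]
```

send_rows([
  {"tx": -0.4, "ty": 0, "tz": -0.4, "ax": 0, "ay": 0, "az": 0, "fingers": 1},
  {"tx": -0.4, "ty": 0, "tz": -0.4, "ax": 0, "ay": 0, "az": 0, "fingers": 1},
  {"tx": -0.4, "ty": 0, "tz": -0.4, "ax": 0, "ay": 0, "az": 0, "fingers": 1},
  {"tx": 0, "ty": 0, "tz": 0, "ax": 0, "ay": 0.0475, "az": 0, "fingers": 1},
  {"tx": 0, "ty": 0, "tz": 0, "ax": 0, "ay": 0.0475, "az": 0, "fingers": 1},
  {"tx": 0, "ty": 0, "tz": 0, "ax": 0, "ay": 0.0475, "az": 0, "fingers": 1},
  {"tx": 0, "ty": 0, "tz": 0, "ax": 0, "ay": 0.0475, "az": 0, "fingers": 1},
  {"tx": 0, "ty": 0, "tz": 0, "ax": 0, "ay": 0, "az": 0.0475, "fingers": 1},
  {"tx": 0, "ty": 0, "tz": 0, "ax": 0, "ay": 0, "az": 0.0475, "fingers": 1},
  {"tx": 0, "ty": 0, "tz": 0, "ax": 0, "ay": 0, "az": 0.0475, "fingers": 1},
  {"tx": 0, "ty": 0, "tz": 0, "ax": 0, "ay": 0, "az": 0.0475, "fingers": 1},
])

```text
time: 6.0
tcp_pos: [0.4669, -0.3415, 0.3051]
eef_rot: [178.3, 2.3, 155.4]
wrist_force: [0.2, 0.5, 0.0]
finger_gap: 0.0874
gripper_force: 0.0
```

```bash
python3 - <<'E'
from d import *
st();print(arm.state()['joint_pos'].round(1))
E
```

```text
6.0 [ 0.4669 -0.3415  0.3051] [178.27   2.27 155.38] [0.2 0.5 0. ] 0.0874 0.0
[-27.8  17.   75.9  90.8 -19.   83.8 114.5]
```

send_rows([
  {"tx": 0, "ty": 0, "tz": 0, "ax": 0, "ay": 0, "az": 0.0462, "fingers": 1},
  {"tx": 0, "ty": 0, "tz": 0, "ax": 0, "ay": 0, "az": 0.0462, "fingers": 1},
  {"tx": 0, "ty": 0, "tz": 0, "ax": 0, "ay": 0, "az": 0.0462, "fingers": 1},
  {"tx": 0, "ty": 0, "tz": 0, "ax": 0, "ay": 0, "az": 0.0462, "fingers": 1},
  {"tx": 0, "ty": 0, "tz": 0, "ax": 0, "ay": 0, "az": 0.0462, "fingers": 1},
  {"tx": 0, "ty": 0, "tz": 0, "ax": 0, "ay": 0, "az": 0.0462, "fingers": 1},
  {"tx": 0, "ty": 0, "tz": 0, "ax": 0, "ay": 0, "az": 0.0462, "fingers": 1},
  {"tx": 0, "ty": 0, "tz": 0, "ax": 0, "ay": 0, "az": 0.0462, "fingers": 1},
  {"tx": 0, "ty": 0, "tz": 0, "ax": 0, "ay": 0, "az": 0.0462, "fingers": 1},
  {"tx": 0, "ty": 0, "tz": 0, "ax": 0, "ay": 0, "az": 0.0462, "fingers": 1},
  {"tx": 0, "ty": 0, "tz": 0, "ax": 0, "ay": 0, "az": 0.0462, "fingers": 1},
  {"tx": 0, "ty": 0, "tz": 0, "ax": 0, "ay": 0, "az": 0.0462, "fingers": 1},
  {"tx": 0, "ty": 0, "tz": 0, "ax": 0, "ay": 0, "az": 0.0462, "fingers": 1},
  {"tx": 0, "ty": 0, "tz": 0, "ax": 0, "ay": 0, "az": 0.0462, "fingers": 1},
  {"tx": 0, "ty": 0, "tz": 0, "ax": 0, "ay": 0, "az": 0.0462, "fingers": 1},
  {"tx": 0, "ty": 0, "tz": 0, "ax": 0, "ay": 0, "az": 0.0462, "fingers": 1},
  {"tx": 0, "ty": 0, "tz": 0, "ax": 0, "ay": 0, "az": 0.0462, "fingers": 1},
])

```text
time: 7.7
tcp_pos: [0.467, -0.3413, 0.3052]
eef_rot: [180.0, -2.9, 14.1]
wrist_force: [-0.7, 0.9, -0.6]
finger_gap: 0.0874
gripper_force: 0.0
```

```bash
sed -i "s/\*R.from_euler('z',180,degrees=True)\*R.from_euler('x',180,degrees=True)\*R.from_euler('y',-tilt/*R.from_euler('x',180,degrees=True)*R.from_euler('y',tilt/" d.py; python3 - <<'E'
from d import *
st();print(arm.state()['joint_pos'].round(1)); print(Rt(14,40).as_matrix().round(2))
for tl in (30,40): 
  P,Rg=tcp_for(sc,[0,0,6],14,tl); show(P+Rg.apply([0,0,-.07]),Rg,f'pre{tl}')
E
```

```text
7.7 [ 0.467  -0.3413  0.3052] [179.97  -2.91  14.08] [-0.7  0.9 -0.6] 0.0874 0.0
[-28.9  18.6  78.5  90.9 -20.9  84.3 -25.2]
[[ 0.74  0.24  0.62]
 [ 0.19 -0.97  0.16]
 [ 0.64  0.   -0.77]]
pre30 rot [0.     0.1505 0.0005] shift [-1.611  0.266  2.038] shift in present axes [-0.506  0.265  2.548] P [ 0.4445 -0.3675  0.1124]
pre40 rot [-0.      0.206   0.0005] shift [-2.059  0.266  1.717] shift in present axes [-0.607  0.264  2.611] P [ 0.4373 -0.3693  0.1073]
```

send_rows([
  {"tx": 0, "ty": 0.05, "tz": 0.3, "ax": 0, "ay": 0.041, "az": 0, "fingers": 1},
  {"tx": 0, "ty": 0.05, "tz": 0.3, "ax": 0, "ay": 0.041, "az": 0, "fingers": 1},
  {"tx": 0, "ty": 0.05, "tz": 0, "ax": 0, "ay": 0.041, "az": 0, "fingers": 1},
  {"tx": 0, "ty": 0.05, "tz": 0, "ax": 0, "ay": 0.041, "az": 0, "fingers": 1},
  {"tx": 0, "ty": 0.066, "tz": 0, "ax": 0, "ay": 0.041, "az": 0, "fingers": 1},
  {"tx": 0, "ty": 0, "tz": 0, "ax": 0, "ay": 0, "az": 0, "fingers": 1},
])

```text
time: 8.3
tcp_pos: [0.4739, -0.3605, 0.2613]
eef_rot: [-179.8, -39.4, 14.1]
wrist_force: [-1.3, -0.0, -0.4]
finger_gap: 0.0872
gripper_force: 0.0
```

```bash
python3 - <<'E'
from d import *
st();print(arm.state()['joint_pos'].round(1))
for tl in (34,40): 
  P,Rg=tcp_for(sc,[0,0,6],14,tl); show(P+Rg.apply([0,0,-.07]),Rg,f'pre{tl}')
E
```

```text
8.3 [ 0.4739 -0.3605  0.2613] [-179.8   -39.4    14.05] [-1.3 -0.  -0.4] 0.0872 0.0
[-24.4  -4.1  78.4 112.1 -38.5  59.1  -3.8]
pre34 rot [-0.0013 -0.03    0.0003] shift [-1.492 -0.004  1.419] shift in present axes [-1.619  0.     1.272] P [ 0.4415 -0.3682  0.1105]
pre40 rot [-0.0013  0.0033  0.0002] shift [-1.704 -0.004  1.251] shift in present axes [-1.691 -0.     1.269] P [ 0.4373 -0.3693  0.1073]
```

send_rows([
  {"tx": -0.283, "ty": 0, "tz": 0.365, "ax": 0, "ay": 0.003, "az": 0, "fingers": 1},
  {"tx": -0.283, "ty": 0, "tz": 0.365, "ax": 0, "ay": 0, "az": 0, "fingers": 1},
  {"tx": -0.283, "ty": 0, "tz": 0.365, "ax": 0, "ay": 0, "az": 0, "fingers": 1},
  {"tx": -0.283, "ty": 0, "tz": 0.365, "ax": 0, "ay": 0, "az": 0, "fingers": 1},
  {"tx": -0.2, "ty": 0, "tz": 0.26, "ax": 0, "ay": 0, "az": 0, "fingers": 1},
  {"tx": 0, "ty": 0, "tz": 0, "ax": 0, "ay": 0, "az": 0, "fingers": 1},
])

```text
time: 8.9
tcp_pos: [0.478, -0.3522, 0.0993]
eef_rot: [-179.2, -38.6, 14.3]
wrist_force: [-0.6, 0.2, -0.1]
finger_gap: 0.087
gripper_force: 0.0
```

```bash
python3 - <<'E'
from d import *
st();print(arm.state()['joint_pos'].round(1))
for tl in (34,40): 
  P,Rg=tcp_for(sc,[0,0,6],14,tl); show(P,Rg,f'grasp{tl}')
E
```

```text
8.9 [ 0.478  -0.3522  0.0993] [-179.16  -38.63   14.26] [-0.6  0.2 -0.1] 0.087 0.0
[ -0.8  23.2  63.4 120.8 -71.1  62.9  27.5]
grasp34 rot [-0.0055 -0.0257  0.0013] shift [-0.35   0.09   0.517] shift in present axes [-0.391  0.097  0.485] P [ 0.4795 -0.3588  0.0525]
grasp40 rot [-0.0056  0.0076  0.0011] shift [-0.376  0.09   0.479] shift in present axes [-0.365  0.097  0.486] P [ 0.481  -0.3584  0.0537]
```

send_rows([
  {"tx": -0.185, "ty": 0.05, "tz": 0.24, "ax": -0.005, "ay": 0.007, "az": 0, "fingers": 1},
  {"tx": -0.18, "ty": 0.047, "tz": 0.24, "ax": 0, "ay": 0, "az": 0, "fingers": 1},
  {"tx": 0, "ty": 0, "tz": 0, "ax": 0, "ay": 0, "az": 0, "fingers": 1},
])

```text
time: 9.2
tcp_pos: [0.4824, -0.36, 0.0569]
eef_rot: [179.7, -40.2, 14.3]
wrist_force: [-0.5, 0.9, -0.2]
finger_gap: 0.0868
gripper_force: 0.0
```

```bash
python3 - <<'E'
from d import *
st();print(arm.state()['joint_pos'].round(1))
P,Rg=tcp_for(sc,[0,0,6],14,40); show(P,Rg,f'grasp')
E
```

```text
9.2 [ 0.4824 -0.36    0.0569] [179.74 -40.17  14.33] [-0.5  0.9 -0.2] 0.0868 0.0
[  4.9  28.5  58.  122.1 -79.6  62.8  35.7]
grasp rot [ 0.0003 -0.0009  0.0014] shift [-0.038 -0.025  0.025] shift in present axes [-0.038 -0.025  0.025] P [ 0.481  -0.3584  0.0537]
```

send_rows([
  {"tx": 0, "ty": 0, "tz": 0, "ax": 0, "ay": 0, "az": 0, "fingers": -1},
  {"tx": 0, "ty": 0, "tz": 0, "ax": 0, "ay": 0, "az": 0, "fingers": -1},
  {"tx": 0, "ty": 0, "tz": 0, "ax": 0, "ay": 0, "az": 0, "fingers": -1},
  {"tx": 0, "ty": 0, "tz": 0, "ax": 0, "ay": 0, "az": 0, "fingers": -1},
  {"tx": 0, "ty": 0, "tz": 0, "ax": 0, "ay": 0, "az": 0, "fingers": -1},
  {"tx": 0, "ty": 0, "tz": 0, "ax": 0, "ay": 0, "az": 0, "fingers": -1},
  {"tx": 0, "ty": 0, "tz": 0, "ax": 0, "ay": 0, "az": 0, "fingers": -1},
], force=45)

```text
time: 9.9
tcp_pos: [0.4817, -0.3611, 0.0583]
eef_rot: [179.5, -40.4, 14.3]
wrist_force: [0.5, -0.2, -0.7]
finger_gap: 0.0388
gripper_force: 0.0
```

```bash
python3 - <<'E'
from d import *
st();s=arm.state(); print(s['joint_pos'].round(1)); np.save('grip.npy',np.r_[s['tcp_pos'],s['eef_rot']])
E
```

```text
9.9 [ 0.4817 -0.3611  0.0583] [179.49 -40.39  14.28] [ 0.5 -0.2 -0.7] 0.0388 0.0
[  4.9  28.4  58.1 122.3 -79.8  62.7  36. ]
```

Still closing.

send_rows([
  {"tx": 0, "ty": 0, "tz": 0, "ax": 0, "ay": 0, "az": 0, "fingers": -1},
  {"tx": 0, "ty": 0, "tz": 0, "ax": 0, "ay": 0, "az": 0, "fingers": -1},
  {"tx": 0, "ty": 0, "tz": 0, "ax": 0, "ay": 0, "az": 0, "fingers": -1},
  {"tx": 0, "ty": 0, "tz": 0, "ax": 0, "ay": 0, "az": 0, "fingers": -1},
  {"tx": 0, "ty": 0, "tz": 0, "ax": 0, "ay": 0, "az": 0, "fingers": -1},
], force=45)

```text
time: 10.4
tcp_pos: [0.4816, -0.3611, 0.0582]
eef_rot: [179.5, -40.4, 14.3]
wrist_force: [-0.4, 1.1, -0.1]
finger_gap: 0.0236
gripper_force: 45.0
```

```bash
cat >> d.py <<'E'
from pathlib import Path
def grip_tcp(p,q,yaw):
    "TCP pose that puts the held scraper's origin at local q of frame p with that yaw, keeping the grasp as taken (upright, z .006)"
    g=np.load('grip.npy'); Rg=R.from_euler('xyz',g[3:],degrees=True); ys=g[6] if len(g)>6 else 14.0
    Y=R.from_euler('z',yaw-YS,degrees=True); o0=np.array(SO); return loc(p,q)+Y.apply(g[:3]-o0), Y*Rg
E
python3 - <<'E'
from d import *
st();s=arm.state(); print(s['joint_pos'].round(1)); np.save('grip.npy',np.r_[s['tcp_pos'],s['eef_rot']])
E
```

```text
10.4 [ 0.4816 -0.3611  0.0582] [179.5  -40.38  14.29] [-0.4  1.1 -0.1] 0.0236 45.0
[  4.9  28.4  58.1 122.3 -79.8  62.7  36. ]
```

```bash
cat >> d.py <<'E'
YS=14.29; SO=[.4924,-.3584,.006]; FY=14.53
E
python3 - <<'E'
from d import *
show(*grip_tcp(fx,[0,-235,75],FY),'A')
P,Rg=grip_tcp(fx,[0,-235,75],FY)
for n,q in dict(B=[0,-150,60],C=[0,55,60],D=[0,55,30]).items(): P2,_=grip_tcp(fx,q,FY); print(n,(Rg.inv().apply(P2-P)/.075).round(3)); P=P2
print(Rg.inv().apply([0,0,1]))
E
```

```text
A rot [ 0.0009  0.     -0.001 ] shift [ 2.143 -1.356  0.603] shift in present axes [ 2.139 -1.364  0.599] P [ 0.6037 -0.2249  0.1272]
B [-0.13  -1.135  0.142]
C [-0.    -2.733 -0.024]
D [-0.259 -0.003  0.305]
[ 0.64782305  0.00667459 -0.7617616 ]
```

send_rows([
  {"tx": 0.2, "ty": 0, "tz": -0.235, "ax": 0, "ay": 0, "az": 0, "fingers": -1},
  {"tx": 0.2, "ty": 0, "tz": -0.235, "ax": 0, "ay": 0, "az": 0, "fingers": -1},
  {"tx": 0.2, "ty": 0, "tz": -0.235, "ax": 0, "ay": 0, "az": 0, "fingers": -1},
  {"tx": 0.193, "ty": -0.17, "tz": 0.163, "ax": 0.001, "ay": 0, "az": -0.001, "fingers": -1},
  {"tx": 0.193, "ty": -0.17, "tz": 0.163, "ax": 0, "ay": 0, "az": 0, "fingers": -1},
  {"tx": 0.193, "ty": -0.17, "tz": 0.163, "ax": 0, "ay": 0, "az": 0, "fingers": -1},
  {"tx": 0.193, "ty": -0.17, "tz": 0.163, "ax": 0, "ay": 0, "az": 0, "fingers": -1},
  {"tx": 0.193, "ty": -0.17, "tz": 0.163, "ax": 0, "ay": 0, "az": 0, "fingers": -1},
  {"tx": 0.193, "ty": -0.17, "tz": 0.163, "ax": 0, "ay": 0, "az": 0, "fingers": -1},
  {"tx": 0.193, "ty": -0.17, "tz": 0.163, "ax": 0, "ay": 0, "az": 0, "fingers": -1},
  {"tx": 0.193, "ty": -0.17, "tz": 0.163, "ax": 0, "ay": 0, "az": 0, "fingers": -1},
  {"tx": 0, "ty": 0, "tz": 0, "ax": 0, "ay": 0, "az": 0, "fingers": -1},
])

```text
time: 11.6
tcp_pos: [0.6051, -0.2211, 0.1272]
eef_rot: [179.6, -40.4, 14.8]
wrist_force: [-0.3, 0.6, -2.8]
finger_gap: 0.0243
gripper_force: 45.0
```

```bash
python3 - <<'E'
from d import *
st();print(arm.state()['joint_pos'].round(1)); show(*grip_tcp(fx,[0,-235,75],FY),'A');show(*grip_tcp(fx,[0,-150,60],FY),'B')
b,K,T=cam("side"); crop(b,230,190,220,200,3,"pics/s3.png")
E
```

```text
11.6 [ 0.6051 -0.2211  0.1272] [179.58 -40.37  14.78] [-0.3  0.6 -2.8] 0.0243 45.0
[-25.1  15.3  63.6 122.7 -71.7  45.3  10.9]
A rot [-0.0014  0.      0.0011] shift [-0.024  0.045 -0.019] shift in present axes [-0.024  0.044 -0.019] P [ 0.6037 -0.2249  0.1272]
B rot [-0.0014  0.      0.0011] shift [-0.153 -1.09   0.123] shift in present axes [-0.15  -1.09   0.128] P [ 0.5824 -0.1426  0.1122]
```

View pics/s3.png

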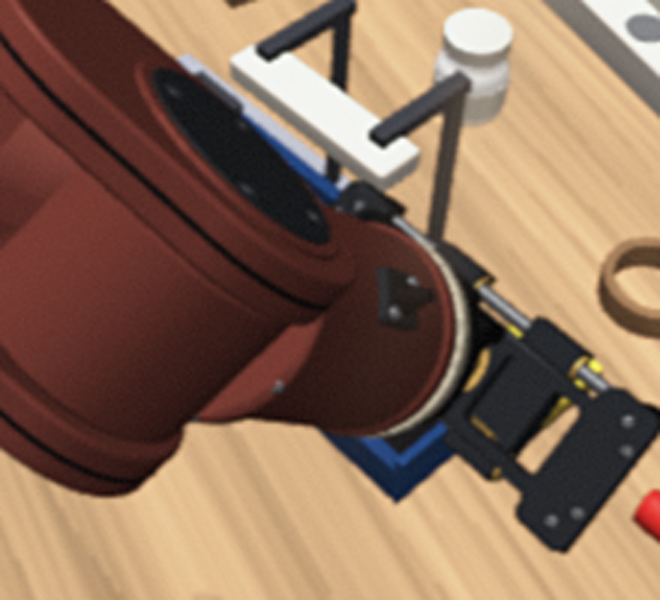

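The scraper is held at the tray's far end (gripper at 520–620,350–500 in the crop). The gripper body is on the robot's side of the light bar at (330,110), as calculated.

send_rows([
  {"tx": -0.05, "ty": -0.36, "tz": 0.043, "ax": -0.0014, "ay": 0, "az": 0.0011, "fingers": -1},
  {"tx": -0.05, "ty": -0.36, "tz": 0.043, "ax": 0, "ay": 0, "az": 0, "fingers": -1},
  {"tx": -0.05, "ty": -0.36, "tz": 0.043, "ax": 0, "ay": 0, "az": 0, "fingers": -1},
  {"tx": 0, "ty": -0.3, "tz": 0, "ax": 0, "ay": 0, "az": 0, "fingers": -1},
  {"tx": 0, "ty": -0.3, "tz": 0, "ax": 0, "ay": 0, "az": 0, "fingers": -1},
  {"tx": 0, "ty": 0, "tz": 0, "ax": 0, "ay": 0, "az": 0, "fingers": -1},
])

```text
time: 12.25
tcp_pos: [0.5695, -0.1005, 0.1116]
eef_rot: [179.7, -40.4, 14.3]
wrist_force: [0.4, -0.0, -2.9]
finger_gap: 0.0237
gripper_force: 45.0
```

```bash
python3 - <<'E'
from d import *
st();print(arm.state()['joint_pos'].round(1)); show(*grip_tcp(fx,[0,55,60],FY),'C')
E
```

```text
12.25 [ 0.5695 -0.1005  0.1116] [179.65 -40.41  14.28] [ 0.4 -0.  -2.9] 0.0237 45.0
[-42.6  -6.2  60.6 134.9 -50.5  20.2 -12.5]
C rot [ 0.     -0.0002 -0.001 ] shift [ 0.024 -2.147 -0.01 ] shift in present axes [ 0.017 -2.147 -0.01 ] P [0.5309 0.0558 0.1122]
```

```bash
cat > kin.py <<'E'
from d import *
D=[((.1461,.6329,.2216),(-179.9,0,167),84.01),((.4669,-.3415,.3051),(178.27,2.27,155.38),90.8),((.467,-.3413,.3052),(179.97,-2.91,14.08),90.9),((.4739,-.3605,.2613),(-179.8,-39.4,14.05),112.1),((.478,-.3522,.0993),(-179.16,-38.63,14.26),120.8),((.4824,-.36,.0569),(179.74,-40.17,14.33),122.1),((.6051,-.2211,.1272),(179.58,-40.37,14.78),122.7),((.5695,-.1005,.1116),(179.65,-40.41,14.28),134.9),((.4441,-.344,.1806),(179.75,34.36,-170.09),120.6)]
def dist2(p,P,Rg): w=np.array(P)-Rg.apply([0,0,p[1]]); return ((w-[0,0,p[0]])**2).sum()
def f(p): return [ (dist2(p,P,R.from_euler('xyz',e,degrees=True))-(p[2]+p[3]*np.cos(np.radians(j)+p[4])))*1000 for P,e,j in D]
r=least_squares(f,[.36,.25,.34,.34,0],bounds=([.2,.1,.1,.1,-.6],[.6,.5,.8,.8,.6])); p=r.x
if __name__=='__main__': print(p.round(3),r.fun.round(1)) 
def j4(P,Rg): return np.degrees(np.arccos(np.clip((dist2(p,P,Rg)-p[2])/p[3],-1,1))-p[4])
if __name__=='__main__':
  for tl in (40,36,32,28,24,20):
    print(tl,[j4(*tcp_for(fx,[0,y,z],14.5,tl)).round(1) for y,z in ((55,60),(55,30),(0,30),(-60,30),(-90,30),(-160,60))])
E
python3 kin.py
```

```text
[ 0.265  0.353  0.397  0.429 -0.192] [-3.9  2.6  3.4 -2.9  0.5  1.8  2.6  0.3 -4.4]
40 [np.float64(143.0), np.float64(144.1), np.float64(142.0), np.float64(138.6), np.float64(136.5), np.float64(129.8)]
36 [np.float64(140.4), np.float64(141.6), np.float64(139.5), np.float64(136.2), np.float64(134.2), np.float64(127.6)]
32 [np.float64(137.6), np.float64(138.9), np.float64(136.9), np.float64(133.8), np.float64(131.8), np.float64(125.2)]
28 [np.float64(134.8), np.float64(136.1), np.float64(134.2), np.float64(131.1), np.float64(129.2), np.float64(122.7)]
24 [np.float64(131.8), np.float64(133.2), np.float64(131.4), np.float64(128.4), np.float64(126.5), np.float64(120.0)]
20 [np.float64(128.8), np.float64(130.2), np.float64(128.4), np.float64(125.5), np.float64(123.7), np.float64(117.2)]
```

```bash
python3 - <<'E'
from d import *
show(*grip_tcp(fx,[0,-235,75],FY),'A')
P,Rg=grip_tcp(fx,[0,-235,75],FY)
for n,q in dict(B=[0,0,75],C=[0,0,7]).items(): P2,_=grip_tcp(pd,q,FY); print(n,(Rg.inv().apply(P2-P)/.075).round(3)); P=P2
E
```

```text
A rot [ 0.     -0.0002 -0.001 ] shift [ 0.154  1.721 -0.128] shift in present axes [ 0.159  1.72  -0.128] P [ 0.6037 -0.2249  0.1272]
B [-1.428  1.425 -1.202]
C [-0.587 -0.006  0.691]
```

send_rows([
  {"tx": 0.05, "ty": 0.34, "tz": -0.04, "ax": 0, "ay": 0, "az": 0, "fingers": -1},
  {"tx": 0.05, "ty": 0.34, "tz": -0.04, "ax": 0, "ay": 0, "az": 0, "fingers": -1},
  {"tx": 0.05, "ty": 0.34, "tz": -0.04, "ax": 0, "ay": 0, "az": 0, "fingers": -1},
  {"tx": 0, "ty": 0.34, "tz": 0, "ax": 0, "ay": 0, "az": 0, "fingers": -1},
  {"tx": 0, "ty": 0.36, "tz": 0, "ax": 0, "ay": 0, "az": 0, "fingers": -1},
  {"tx": -0.238, "ty": 0.237, "tz": -0.2, "ax": 0, "ay": 0, "az": 0, "fingers": -1},
  {"tx": -0.238, "ty": 0.237, "tz": -0.2, "ax": 0, "ay": 0, "az": 0, "fingers": -1},
  {"tx": -0.238, "ty": 0.237, "tz": -0.2, "ax": 0, "ay": 0, "az": 0, "fingers": -1},
  {"tx": -0.238, "ty": 0.237, "tz": -0.2, "ax": 0, "ay": 0, "az": 0, "fingers": -1},
  {"tx": -0.238, "ty": 0.237, "tz": -0.2, "ax": 0, "ay": 0, "az": 0, "fingers": -1},
  {"tx": -0.238, "ty": 0.237, "tz": -0.2, "ax": 0, "ay": 0, "az": 0, "fingers": -1},
  {"tx": -0.16, "ty": 0, "tz": 0.19, "ax": 0, "ay": 0, "az": 0, "fingers": -1},
  {"tx": -0.16, "ty": 0, "tz": 0.19, "ax": 0, "ay": 0, "az": 0, "fingers": -1},
  {"tx": 0, "ty": 0, "tz": 0, "ax": 0, "ay": 0, "az": 0, "fingers": -1},
])

```text
time: 13.65
tcp_pos: [0.4928, -0.3659, 0.0875]
eef_rot: [179.5, -40.2, 14.1]
wrist_force: [-0.0, 0.4, -1.6]
finger_gap: 0.024
gripper_force: 45.0
```

```bash
python3 - <<'E'
from d import *
st();print(arm.state()['joint_pos'].round(1)); show(*grip_tcp(pd,[0,0,6.5],FY),'pad')
E
```

```text
13.65 [ 0.4928 -0.3659  0.0875] [179.48 -40.22  14.12] [-0.   0.4 -1.6] 0.024 45.0
[  0.8  27.4  62.6 120.3 -77.4  64.1  31.4]
pad rot [ 0.0016  0.0009 -0.0017] shift [-0.227 -0.039  0.311] shift in present axes [-0.227 -0.039  0.311] P [ 0.4942 -0.3628  0.0587]
```

send_rows([
  {"tx": -0.115, "ty": -0.02, "tz": 0.155, "ax": 0.0016, "ay": 0.0009, "az": -0.0017, "fingers": -1},
  {"tx": -0.112, "ty": -0.019, "tz": 0.153, "ax": 0, "ay": 0, "az": 0, "fingers": -1},
  {"tx": 0, "ty": 0, "tz": 0, "ax": 0, "ay": 0, "az": 0, "fingers": -1},
  {"tx": 0, "ty": 0, "tz": 0, "ax": 0, "ay": 0, "az": 0, "fingers": -1},
])

```text
time: 14.05
tcp_pos: [0.4958, -0.3627, 0.0619]
eef_rot: [179.4, -40.5, 14.7]
wrist_force: [-0.4, 0.8, -2.0]
finger_gap: 0.0238
gripper_force: 45.0
```

```bash
python3 - <<'E'
from d import *
st(); s=arm.state(); p0=s['tcp_pos']; show(*grip_tcp(pd,[0,0,6],FY),'pad')
Rg=R.from_euler('xyz',s['eef_rot'],degrees=True); y=s['eef_rot'][2]
g=p0-Rg.apply([0,0,.0187])
for tl in (26,): R2=Rt(y,tl); show(g+R2.apply([0,0,.0187]),R2)
E
```

```text
14.05 [ 0.4958 -0.3627  0.0619] [179.38 -40.54  14.68] [-0.4  0.8 -2. ] 0.0238 45.0
pad rot [ 0.0001 -0.0009  0.0006] shift [-0.048 -0.004  0.024] shift in present axes [-0.048 -0.004  0.024] P [ 0.4942 -0.3628  0.0582]
 rot [ 0.0034 -0.0808 -0.0004] shift [-0.063 -0.003  0.008] shift in present axes [-0.063 -0.003 -0.008] P [ 0.492  -0.3635  0.0593]
```

send_rows([
  {"tx": -0.048, "ty": 0, "tz": 0.024, "ax": 0, "ay": 0, "az": 0, "fingers": -1},
  {"tx": 0, "ty": 0, "tz": 0, "ax": 0, "ay": 0, "az": 0, "fingers": -1},
  {"tx": 0, "ty": 0, "tz": 0, "ax": 0, "ay": 0, "az": 0, "fingers": -1},
])

```text
time: 14.35
tcp_pos: [0.4947, -0.3629, 0.0583]
eef_rot: [179.4, -40.6, 14.7]
wrist_force: [-0.1, -1.7, 1.8]
finger_gap: 0.024
gripper_force: 45.0
```

```bash
python3 - <<'E'
from d import *
st(); show(*grip_tcp(pd,[0,0,6],FY),'pad')
E
```

```text
14.35 [ 0.4947 -0.3629  0.0583] [179.36 -40.59  14.7 ] [-0.1 -1.7  1.8] 0.024 45.0
pad rot [ 0.0001 -0.0012  0.0007] shift [-0.005 -0.003 -0.003] shift in present axes [-0.005 -0.003 -0.003] P [ 0.4942 -0.3628  0.0582]
```

send_rows([
  {"tx": 0, "ty": 0, "tz": 0, "ax": 0, "ay": 0, "az": 0, "fingers": -0.1},
  {"tx": 0, "ty": 0, "tz": 0, "ax": 0, "ay": 0, "az": 0, "fingers": -0.1},
  {"tx": 0, "ty": 0, "tz": 0, "ax": 0, "ay": 0, "az": 0, "fingers": -0.1},
  {"tx": 0, "ty": 0, "tz": 0, "ax": 0.003, "ay": -0.04, "az": 0, "fingers": -0.1},
  {"tx": 0, "ty": 0, "tz": 0, "ax": 0, "ay": -0.041, "az": 0, "fingers": -0.1},
  {"tx": -0.063, "ty": 0, "tz": 0.008, "ax": 0, "ay": 0, "az": 0, "fingers": -0.1},
  {"tx": 0, "ty": 0, "tz": 0, "ax": 0, "ay": 0, "az": 0, "fingers": -1},
  {"tx": 0, "ty": 0, "tz": 0, "ax": 0, "ay": 0, "az": 0, "fingers": -1},
  {"tx": 0, "ty": 0, "tz": 0, "ax": 0, "ay": 0, "az": 0, "fingers": -1},
  {"tx": 0, "ty": 0, "tz": 0, "ax": 0, "ay": 0, "az": 0, "fingers": -1},
  {"tx": 0, "ty": 0, "tz": 0, "ax": 0, "ay": 0, "az": 0, "fingers": -1},
], force=45)

```text
time: 15.45
tcp_pos: [0.4899, -0.3635, 0.0546]
eef_rot: [-179.9, -26.0, 14.5]
wrist_force: [-0.1, -0.4, -1.6]
finger_gap: 0.0236
gripper_force: 45.0
```

```bash
cat >> d.py <<'E'
YS=14.6; SO=[*pd[:2],.006]
E
python3 - <<'E'
from d import *
st();s=arm.state(); print(s['joint_pos'].round(1)); g=np.r_[s['tcp_pos'],s['eef_rot']]
l=R.from_euler('z',-s['eef_rot'][2],degrees=True).apply(g[:3]-[*pd[:2],.006]); print('tcp rel scraper',l.round(4)); np.save('grip.npy',g)
E
```

```text
15.45 [ 0.4899 -0.3635  0.0546] [-179.94  -25.96   14.55] [-0.1 -0.4 -1.6] 0.0236 45.0
[ -7.4  31.6  65.9 115.9 -65.7  60.1  17.8]
tcp rel scraper [-0.0155  0.0004  0.0486]
```

```bash
cat > plan.py <<'E'
from d import *
import sys,json
def plan(*W):
    "W: (frame,q) ; totals in tool axes between successive scraper places, from now"
    s=arm.state(); P=s['tcp_pos']
    for n,(p,q) in enumerate(W):
        P2,Rg=grip_tcp(p,q,FY); 
        if n==0: print('rot',((R.from_euler('xyz',s['eef_rot'],degrees=True).inv()*Rg).as_rotvec()/np.pi).round(4))
        print(q,(Rg.inv().apply(P2-P)/.075).round(3)); P=P2
E
python3 - <<'E'
from plan import *
plan((pd,[0,0,66]),(fx,[-6,-240,64]),(fx,[-6,-150,60]),(fx,[-6,50,60]),(fx,[-3,50,30]))
E
```

```text
rot [-0.0002  0.      0.0003]
[0, 0, 66] [ 0.35  -0.001 -0.719]
[-6, -240, 64] [ 1.6   -1.348  0.81 ]
[-6, -150, 60] [-0.024 -1.2    0.049]
[-6, 50, 60] [-2.000e-03 -2.667e+00  2.000e-03]
[-3, 50, 30] [-0.139  0.     0.377]
```

send_rows([
  {"tx": 0.175, "ty": 0, "tz": -0.36, "ax": 0, "ay": 0, "az": 0, "fingers": -1},
  {"tx": 0.175, "ty": 0, "tz": -0.36, "ax": 0, "ay": 0, "az": 0, "fingers": -1},
  {"tx": 0.267, "ty": -0.225, "tz": 0.135, "ax": 0, "ay": 0, "az": 0, "fingers": -1},
  {"tx": 0.267, "ty": -0.225, "tz": 0.135, "ax": 0, "ay": 0, "az": 0, "fingers": -1},
  {"tx": 0.267, "ty": -0.225, "tz": 0.135, "ax": 0, "ay": 0, "az": 0, "fingers": -1},
  {"tx": 0.267, "ty": -0.225, "tz": 0.135, "ax": 0, "ay": 0, "az": 0, "fingers": -1},
  {"tx": 0.267, "ty": -0.225, "tz": 0.135, "ax": 0, "ay": 0, "az": 0, "fingers": -1},
  {"tx": 0.267, "ty": -0.225, "tz": 0.135, "ax": 0, "ay": 0, "az": 0, "fingers": -1},
  {"tx": 0, "ty": 0, "tz": 0, "ax": 0, "ay": 0, "az": 0, "fingers": -1},
])

```text
time: 16.35
tcp_pos: [0.5974, -0.2266, 0.1123]
eef_rot: [-179.9, -26.0, 14.9]
wrist_force: [-0.2, -0.4, -1.9]
finger_gap: 0.0239
gripper_force: 45.0
```

```bash
python3 - <<'E'
from plan import *
st();print(arm.state()['joint_pos'].round(1))
plan((fx,[-6,-150,60]),(fx,[-6,50,60]),(fx,[-3,50,30]))
E
```

```text
16.35 [ 0.5974 -0.2266  0.1123] [-179.86  -25.96   14.94] [-0.2 -0.4 -1.9] 0.0239 45.0
[-33.5  27.3  74.  114.5 -60.1  55.3  -4.6]
rot [-0.0016  0.      0.0023]
[-6, -150, 60] [-0.069 -1.141  0.023]
[-6, 50, 60] [-2.000e-03 -2.667e+00  2.000e-03]
[-3, 50, 30] [-0.139  0.     0.377]
```

send_rows([
  {"tx": -0.02, "ty": -0.285, "tz": 0.006, "ax": -0.0016, "ay": 0, "az": 0.0023, "fingers": -1},
  {"tx": -0.02, "ty": -0.285, "tz": 0.006, "ax": 0, "ay": 0, "az": 0, "fingers": -1},
  {"tx": -0.015, "ty": -0.285, "tz": 0.006, "ax": 0, "ay": 0, "az": 0, "fingers": -1},
  {"tx": -0.014, "ty": -0.285, "tz": 0.006, "ax": 0, "ay": 0, "az": 0, "fingers": -1},
  {"tx": 0, "ty": -0.26, "tz": 0, "ax": 0, "ay": 0, "az": 0, "fingers": -1},
  {"tx": 0, "ty": -0.26, "tz": 0, "ax": 0, "ay": 0, "az": 0, "fingers": -1},
  {"tx": 0, "ty": -0.26, "tz": 0, "ax": 0, "ay": 0, "az": 0, "fingers": -1},
  {"tx": 0, "ty": 0, "tz": 0, "ax": 0, "ay": 0, "az": 0, "fingers": -1},
])

```text
time: 17.15
tcp_pos: [0.5548, -0.0953, 0.1081]
eef_rot: [-179.7, -25.8, 14.1]
wrist_force: [0.4, 0.9, -1.7]
finger_gap: 0.0238
gripper_force: 45.0
```

```bash
python3 - <<'E'
from plan import *
st();print(arm.state()['joint_pos'].round(1))
plan((fx,[-6,50,60]),(fx,[-3,50,30]))
E
```

```text
17.15 [ 0.5548 -0.0953  0.1081] [-179.73  -25.78   14.1 ] [ 0.4  0.9 -1.7] 0.0238 45.0
[-61.7  -6.7  73.8 126.7  -9.9  32.6 -55.2]
rot [-0.0003  0.001  -0.0019]
[-6, 50, 60] [ 0.054 -1.97   0.021]
[-3, 50, 30] [-0.139  0.     0.377]
```

send_rows([
  {"tx": 0.018, "ty": -0.28, "tz": 0.007, "ax": -0.0003, "ay": 0.001, "az": -0.0019, "fingers": -1},
  {"tx": 0.018, "ty": -0.28, "tz": 0.007, "ax": 0, "ay": 0, "az": 0, "fingers": -1},
  {"tx": 0.018, "ty": -0.28, "tz": 0.007, "ax": 0, "ay": 0, "az": 0, "fingers": -1},
  {"tx": 0, "ty": 0, "tz": 0, "ax": 0, "ay": 0, "az": 0, "fingers": -1},
])

```text
time: 17.55
tcp_pos: [0.5434, -0.0339, 0.1074]
eef_rot: [179.9, -25.7, 14.6]
wrist_force: [0.1, -0.6, -2.3]
finger_gap: 0.024
gripper_force: 45.0
```

```bash
python3 - <<'E'
from plan import *
st();print(arm.state()['joint_pos'].round(1))
plan((fx,[-6,50,60]),(fx,[-3,50,30]))
E
```

```text
17.55 [ 0.5434 -0.0339  0.1074] [179.86 -25.75  14.58] [ 0.1 -0.6 -2.3] 0.024 45.0
[-53.1  -9.   55.4 129.7  -0.6  30.8 -71.4]
rot [0.0009 0.0012 0.0005]
[-6, 50, 60] [ 0.007 -1.139 -0.013]
[-3, 50, 30] [-0.139  0.     0.377]
```

j3 is unwinding, so I'll continue.

send_rows([
  {"tx": 0.002, "ty": -0.23, "tz": -0.003, "ax": 0.0009, "ay": 0.0012, "az": 0.0005, "fingers": -1},
  {"tx": 0.002, "ty": -0.23, "tz": -0.003, "ax": 0, "ay": 0, "az": 0, "fingers": -1},
  {"tx": 0.002, "ty": -0.23, "tz": -0.003, "ax": 0, "ay": 0, "az": 0, "fingers": -1},
  {"tx": 0, "ty": -0.23, "tz": -0.003, "ax": 0, "ay": 0, "az": 0, "fingers": -1},
  {"tx": 0, "ty": -0.22, "tz": 0, "ax": 0, "ay": 0, "az": 0, "fingers": -1},
  {"tx": 0, "ty": 0, "tz": 0, "ax": 0, "ay": 0, "az": 0, "fingers": -1},
])

```text
time: 18.15
tcp_pos: [0.5225, 0.0479, 0.1082]
eef_rot: [-180.0, -25.9, 14.4]
wrist_force: [0.5, -0.4, -1.8]
finger_gap: 0.0237
gripper_force: 45.0
```

```bash
python3 - <<'E'
from plan import *
st();print(arm.state()['joint_pos'].round(1))
plan((fx,[-5,50,60]),(fx,[-3,50,31]))
E
```

```text
18.15 [0.5225 0.0479 0.1082] [-179.99  -25.94   14.44] [ 0.5 -0.4 -1.8] 0.0237 45.0
[-49.5 -10.7  39.1 132.5   9.   30.2 -91.8]
rot [ 0.0003  0.0001 -0.0002]
[-5, 50, 60] [ 0.01  -0.014  0.001]
[-3, 50, 31] [-0.145  0.     0.359]
```

send_rows([
  {"tx": -0.04, "ty": -0.014, "tz": 0.13, "ax": 0, "ay": 0, "az": 0, "fingers": -1},
  {"tx": -0.05, "ty": 0, "tz": 0.12, "ax": 0, "ay": 0, "az": 0, "fingers": -1},
  {"tx": -0.045, "ty": 0, "tz": 0.09, "ax": 0, "ay": 0, "az": 0, "fingers": -1},
  {"tx": 0, "ty": 0, "tz": 0, "ax": 0, "ay": 0, "az": 0, "fingers": -1},
  {"tx": 0, "ty": 0, "tz": 0, "ax": 0, "ay": 0, "az": 0, "fingers": -1},
])

```text
time: 18.65
tcp_pos: [0.5251, 0.0486, 0.0817]
eef_rot: [180.0, -26.1, 14.4]
wrist_force: [-0.5, 0.4, -1.9]
finger_gap: 0.024
gripper_force: 45.0
```

```bash
python3 - <<'E'
from plan import *
st();print(arm.state()['joint_pos'].round(1))
plan((fx,[-3,50,30]),(fx,[-3,50,31]))
E
```

```text
18.65 [0.5251 0.0486 0.0817] [179.97 -26.06  14.37] [-0.5  0.4 -1.9] 0.024 45.0
[-51.5  -7.1  42.2 133.9   5.2  25.5 -88.3]
rot [ 0.0008 -0.0005 -0.0005]
[-3, 50, 30] [-0.017 -0.013  0.038]
[-3, 50, 31] [ 0.006 -0.    -0.012]
```

send_rows([
  {"tx": -0.018, "ty": -0.013, "tz": 0.04, "ax": 0.0008, "ay": 0, "az": 0, "fingers": -1},
  {"tx": 0, "ty": 0, "tz": 0, "ax": 0, "ay": 0, "az": 0, "fingers": -1},
  {"tx": 0, "ty": 0, "tz": 0, "ax": 0, "ay": 0, "az": 0, "fingers": -1},
])

```text
time: 18.95
tcp_pos: [0.5251, 0.0501, 0.0789]
eef_rot: [-179.9, -26.1, 14.4]
wrist_force: [0.8, 0.4, -2.4]
finger_gap: 0.0235
gripper_force: 45.0
```

```bash
python3 - <<'E'
from plan import *
st()
plan((fx,[-3,50,30]),(fx,[-2,-112,30]))
E
```

```text
18.95 [0.5251 0.0501 0.0789] [-179.86  -26.12   14.39] [ 0.8  0.4 -2.4] 0.0235 45.0
rot [-0.0002 -0.0009 -0.0004]
[-3, 50, 30] [-0.006  0.007  0.002]
[-2, -112, 30] [0.014 2.16  0.005]
```

send_rows([
  {"tx": -0.003, "ty": 0.14, "tz": 0.005, "ax": 0, "ay": 0, "az": 0, "fingers": -1},
  {"tx": 0.001, "ty": 0.14, "tz": 0, "ax": 0, "ay": 0, "az": 0, "fingers": -1},
  {"tx": 0.001, "ty": 0.14, "tz": 0, "ax": 0, "ay": 0, "az": 0, "fingers": -1},
  {"tx": 0.001, "ty": 0.14, "tz": 0, "ax": 0, "ay": 0, "az": 0, "fingers": -1},
  {"tx": 0.001, "ty": 0.14, "tz": 0, "ax": 0, "ay": 0, "az": 0, "fingers": -1},
  {"tx": 0.001, "ty": 0.14, "tz": 0, "ax": 0, "ay": 0, "az": 0, "fingers": -1},
  {"tx": 0.001, "ty": 0.14, "tz": 0, "ax": 0, "ay": 0, "az": 0, "fingers": -1},
  {"tx": 0.001, "ty": 0.14, "tz": 0, "ax": 0, "ay": 0, "az": 0, "fingers": -1},
])

```text
time: 19.75
tcp_pos: [0.5466, -0.0314, 0.0787]
eef_rot: [-179.9, -26.1, 14.4]
wrist_force: [0.1, 0.6, -2.7]
finger_gap: 0.0239
gripper_force: 45.0
```

```bash
python3 - <<'E'
from plan import *
st();print(arm.state()['joint_pos'].round(1))
plan((fx,[-2,-112,30]))
E
```

```text
19.75 [ 0.5466 -0.0314  0.0787] [-179.85  -26.15   14.4 ] [ 0.1  0.6 -2.7] 0.0239 45.0
[-55.   -3.3  59.7 131.2 -13.1  26.4 -59.8]
rot [-0.0003 -0.001  -0.0004]
[-2, -112, 30] [0.004 1.042 0.002]
```

send_rows([
  {"tx": 0, "ty": 0.12, "tz": 0, "ax": 0, "ay": 0, "az": 0, "fingers": -1},
  {"tx": 0, "ty": 0.12, "tz": 0, "ax": 0, "ay": 0, "az": 0, "fingers": -1},
  {"tx": 0, "ty": 0.12, "tz": 0, "ax": 0, "ay": 0, "az": 0, "fingers": -1},
  {"tx": 0, "ty": 0.12, "tz": 0, "ax": 0, "ay": 0, "az": 0, "fingers": -1},
  {"tx": 0, "ty": 0.12, "tz": 0, "ax": 0, "ay": 0, "az": 0, "fingers": -1},
  {"tx": 0, "ty": 0.12, "tz": 0, "ax": 0, "ay": 0, "az": 0, "fingers": -1},
  {"tx": 0, "ty": 0.12, "tz": 0, "ax": 0, "ay": 0, "az": 0, "fingers": -1},
  {"tx": 0, "ty": 0.12, "tz": 0, "ax": 0, "ay": 0, "az": 0, "fingers": -1},
  {"tx": 0, "ty": 0.12, "tz": 0, "ax": 0, "ay": 0, "az": 0, "fingers": -1},
  {"tx": 0, "ty": 0.06, "tz": 0, "ax": 0, "ay": 0, "az": 0, "fingers": -1},
  {"tx": 0, "ty": 0, "tz": 0, "ax": 0, "ay": 0, "az": 0, "fingers": -1},
])

```text
time: 20.85
tcp_pos: [0.5679, -0.1148, 0.0783]
eef_rot: [-179.9, -26.1, 14.4]
wrist_force: [-0.4, 0.1, -1.7]
finger_gap: 0.0237
gripper_force: 45.0
```

```bash
python3 - <<'E'
from plan import *
st();print(arm.state()['joint_pos'].round(1))
plan((fx,[-2,-118,30]),(fx,[-2,-118,66]),(fx,[-2,-240,66]),(pd,[0,0,66]),(pd,[0,0,6]))
E
```

```text
20.85 [ 0.5679 -0.1148  0.0783] [-179.91  -26.11   14.35] [-0.4  0.1 -1.7] 0.0237 45.0
[-44.3   8.7  64.1 126.  -40.8  34.1 -26.5]
rot [ 0.0001 -0.0008 -0.0006]
[-2, -118, 30] [ 0.009 -0.025  0.001]
[-2, -118, 66] [ 0.21  -0.    -0.432]
[-2, -240, 66] [ 1.000e-03  1.627e+00 -1.000e-03]
[0, 0, 66] [-1.66   1.348 -0.809]
[0, 0, 6] [-0.35   0.001  0.719]
```

send_rows([
  {"tx": 0.1, "ty": 0, "tz": -0.22, "ax": 0, "ay": 0, "az": 0, "fingers": -1},
  {"tx": 0.1, "ty": 0, "tz": -0.22, "ax": 0, "ay": 0, "az": 0, "fingers": -1},
  {"tx": 0, "ty": 0.32, "tz": 0, "ax": 0, "ay": 0, "az": 0, "fingers": -1},
  {"tx": 0, "ty": 0.32, "tz": 0, "ax": 0, "ay": 0, "az": 0, "fingers": -1},
  {"tx": 0, "ty": 0.32, "tz": 0, "ax": 0, "ay": 0, "az": 0, "fingers": -1},
  {"tx": 0, "ty": 0.32, "tz": 0, "ax": 0, "ay": 0, "az": 0, "fingers": -1},
  {"tx": 0, "ty": 0.32, "tz": 0, "ax": 0, "ay": 0, "az": 0, "fingers": -1},
  {"tx": -0.237, "ty": 0.19, "tz": -0.115, "ax": 0, "ay": 0, "az": 0, "fingers": -1},
  {"tx": -0.237, "ty": 0.19, "tz": -0.115, "ax": 0, "ay": 0, "az": 0, "fingers": -1},
  {"tx": -0.237, "ty": 0.19, "tz": -0.115, "ax": 0, "ay": 0, "az": 0, "fingers": -1},
  {"tx": -0.237, "ty": 0.19, "tz": -0.115, "ax": 0, "ay": 0, "az": 0, "fingers": -1},
  {"tx": -0.237, "ty": 0.19, "tz": -0.115, "ax": 0, "ay": 0, "az": 0, "fingers": -1},
  {"tx": -0.237, "ty": 0.19, "tz": -0.115, "ax": 0, "ay": 0, "az": 0, "fingers": -1},
  {"tx": -0.237, "ty": 0.19, "tz": -0.115, "ax": 0, "ay": 0, "az": 0, "fingers": -1},
  {"tx": 0, "ty": 0, "tz": 0, "ax": 0, "ay": 0, "az": 0, "fingers": -1},
])

```text
time: 22.35
tcp_pos: [0.4852, -0.3645, 0.1136]
eef_rot: [-180.0, -26.0, 14.2]
wrist_force: [0.1, -0.9, -1.8]
finger_gap: 0.0238
gripper_force: 45.0
```

```bash
python3 - <<'E'
from plan import *
st();print(arm.state()['joint_pos'].round(1))
plan((pd,[0,0,6]))
a=cam("side")[0]; b=cam("top")[0]
A=cv2.resize(a[200:370,235:415],None,fx=2.2,fy=2.2,interpolation=2); B=cv2.resize(b[180:300,235:415],None,fx=2.2,fy=2.2,interpolation=2); B=np.vstack([B,np.zeros((A.shape[0]-B.shape[0],B.shape[1],3),np.uint8)])
cv2.imwrite("pics/c4.png",np.clip(np.hstack([A,B])[:,:,::-1].astype(float)*1.3,0,255).astype(np.uint8))
E
```

```text
22.35 [ 0.4852 -0.3645  0.1136] [-179.96  -26.04   14.16] [ 0.1 -0.9 -1.8] 0.0238 45.0
[ -7.2  20.4  63.1 113.8 -52.1  57.8   6.6]
rot [ 0.0009 -0.0005 -0.0016]
[0, 0, 6] [-0.288  0.003  0.736]
```

View pics/c4.png

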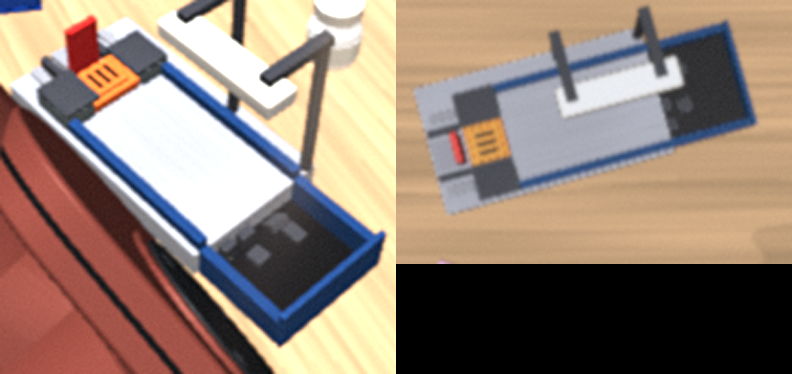

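The bed is clear. The chips lie in the tray just below the bed edge, at about (230–300,215–260) in the left half. Next I'll set the scraper down on its pad.

send_rows([
  {"tx": -0.09, "ty": 0, "tz": 0.225, "ax": 0.0009, "ay": 0, "az": -0.0016, "fingers": -1},
  {"tx": -0.09, "ty": 0, "tz": 0.225, "ax": 0, "ay": 0, "az": 0, "fingers": -1},
  {"tx": -0.07, "ty": 0.003, "tz": 0.19, "ax": 0, "ay": 0, "az": 0, "fingers": -1},
  {"tx": -0.02, "ty": 0, "tz": 0.06, "ax": 0, "ay": 0, "az": 0, "fingers": -1},
  {"tx": 0, "ty": 0, "tz": 0, "ax": 0, "ay": 0, "az": 0, "fingers": -1},
  {"tx": 0, "ty": 0, "tz": 0, "ax": 0, "ay": 0, "az": 0, "fingers": -1},
])

```text
time: 23.05
tcp_pos: [0.4929, -0.3603, 0.058]
eef_rot: [-179.9, -26.1, 14.8]
wrist_force: [-0.0, 0.6, -1.7]
finger_gap: 0.0239
gripper_force: 45.0
```

```bash
python3 - <<'E'
from plan import *
st(); plan((pd,[0,0,6]))
E
```

```text
23.05 [ 0.4929 -0.3603  0.058 ] [-179.88  -26.13   14.76] [-0.   0.6 -1.7] 0.0239 45.0
rot [-0.001  -0.0009  0.0014]
[0, 0, 6] [-0.065  0.031  0.02 ]
```

Still about 3.5 mm up. I'll lower it, open, and retreat along the tool axis.

send_rows([
  {"tx": -0.035, "ty": 0.02, "tz": 0.033, "ax": -0.001, "ay": 0, "az": 0, "fingers": -1},
  {"tx": 0, "ty": 0, "tz": 0, "ax": 0, "ay": 0, "az": 0, "fingers": -1},
  {"tx": 0, "ty": 0, "tz": 0, "ax": 0, "ay": 0, "az": 0, "fingers": -1},
])

```text
time: 23.35
tcp_pos: [0.4916, -0.3625, 0.0544]
eef_rot: [179.9, -26.1, 14.7]
wrist_force: [-0.1, -0.5, -1.7]
finger_gap: 0.0239
gripper_force: 45.0
```

```bash
python3 - <<'E'
from plan import *
st(); plan((pd,[0,0,6]))
E
```

```text
23.35 [ 0.4916 -0.3625  0.0544] [179.94 -26.14  14.7 ] [-0.1 -0.5 -1.7] 0.0239 45.0
rot [ 0.0001 -0.001   0.0011]
[0, 0, 6] [-0.022  0.007 -0.013]
```

send_rows([
  {"tx": 0, "ty": 0, "tz": 0, "ax": 0, "ay": 0, "az": 0, "fingers": 1},
  {"tx": 0, "ty": 0, "tz": 0, "ax": 0, "ay": 0, "az": 0, "fingers": 1},
  {"tx": 0, "ty": 0, "tz": 0, "ax": 0, "ay": 0, "az": 0, "fingers": 1},
  {"tx": 0, "ty": 0, "tz": 0, "ax": 0, "ay": 0, "az": 0, "fingers": 1},
  {"tx": 0, "ty": 0, "tz": 0, "ax": 0, "ay": 0, "az": 0, "fingers": 1},
  {"tx": 0.05, "ty": 0, "tz": -0.15, "ax": 0, "ay": 0, "az": 0, "fingers": 1},
  {"tx": 0.15, "ty": 0, "tz": -0.35, "ax": 0, "ay": 0, "az": 0, "fingers": 1},
  {"tx": 0.2, "ty": 0, "tz": -0.4, "ax": 0, "ay": 0, "az": 0, "fingers": 1},
  {"tx": 0.2, "ty": 0, "tz": -0.4, "ax": 0, "ay": 0, "az": 0, "fingers": 1},
  {"tx": 0.2, "ty": 0, "tz": -0.4, "ax": 0, "ay": 0, "az": 0, "fingers": 1},
  {"tx": 0.2, "ty": 0, "tz": -0.4, "ax": 0, "ay": 0, "az": 0, "fingers": 1},
  {"tx": 0.2, "ty": 0, "tz": -0.4, "ax": 0, "ay": 0, "az": 0, "fingers": 1},
  {"tx": 0, "ty": 0, "tz": 0, "ax": 0, "ay": -0.0472, "az": 0, "fingers": 1},
  {"tx": 0, "ty": 0, "tz": 0, "ax": 0, "ay": -0.0472, "az": 0, "fingers": 1},
  {"tx": 0, "ty": 0, "tz": 0, "ax": 0, "ay": -0.0472, "az": 0, "fingers": 1},
  {"tx": 0, "ty": 0, "tz": 0, "ax": 0, "ay": 0, "az": 0, "fingers": -1},
])

```text
time: 24.95
tcp_pos: [0.4947, -0.359, 0.2606]
eef_rot: [179.9, -0.1, 15.2]
wrist_force: [0.7, 1.4, -1.0]
finger_gap: 0.0838
gripper_force: 0.0
```

```bash
python3 - <<'E'
from plan import *
st();print(arm.state()['joint_pos'].round(1))
for q in ([0,141+60,260],[0,141+25,75],[0,141-70,75]): show(loc(fx,q),Rt(FY,0),str(q))
b,K,T=cam("top"); crop(b,400,190,130,120,4,"pics/t5.png")
E
```

```text
24.95 [ 0.4947 -0.359   0.2606] [ 1.799e+02 -7.000e-02  1.519e+01] [ 0.7  1.4 -1. ] 0.0838 0.0
[-19.9  26.   71.2  88.9 -24.8  82.8 -22.2]
[0, 201, 260] rot [ 0.0006 -0.0004  0.0037] shift [ 2.004 -7.18   0.008] shift in present axes [ 2.086e+00 -7.156e+00 -2.000e-03] P [0.505  0.1999 0.26  ]
[0, 166, 75] rot [ 0.0006 -0.0004  0.0037] shift [ 2.004 -6.713  2.475] shift in present axes [ 2.078 -6.694  2.465] P [0.5138 0.1661 0.075 ]
[0, 71, 75] rot [ 0.0006 -0.0004  0.0037] shift [ 2.003 -5.447  2.475] shift in present axes [ 2.063 -5.428  2.468] P [0.5377 0.0741 0.075 ]
```

View pics/t5.png

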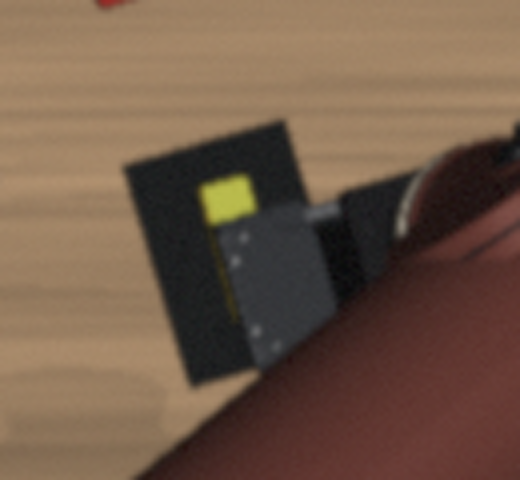

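The scraper stands on the middle of its pad; the far end of its foot shows at (230,200) and it is clear of the fingers. Next I'll move behind the ejector tab. I'll turn the gripper 90° so its body stays clear of the bar.

send_rows([
  {"tx": 0.15, "ty": -0.51, "tz": -0.05, "ax": 0, "ay": 0, "az": 0, "fingers": -1},
  {"tx": 0.15, "ty": -0.51, "tz": -0.05, "ax": 0, "ay": 0, "az": 0, "fingers": -1},
  {"tx": 0.15, "ty": -0.51, "tz": -0.05, "ax": 0, "ay": 0, "az": 0, "fingers": -1},
  {"tx": 0.15, "ty": -0.51, "tz": -0.05, "ax": 0, "ay": 0, "az": 0, "fingers": -1},
  {"tx": 0.15, "ty": -0.51, "tz": 0, "ax": 0, "ay": 0, "az": 0, "fingers": -1},
  {"tx": 0.15, "ty": -0.51, "tz": 0, "ax": 0, "ay": 0, "az": 0, "fingers": -1},
  {"tx": 0.15, "ty": -0.51, "tz": 0, "ax": 0, "ay": 0, "az": 0, "fingers": -1},
  {"tx": 0.15, "ty": -0.51, "tz": 0, "ax": 0, "ay": 0, "az": 0, "fingers": -1},
  {"tx": 0.15, "ty": -0.51, "tz": 0, "ax": 0, "ay": 0, "az": 0, "fingers": -1},
  {"tx": 0.15, "ty": -0.51, "tz": 0, "ax": 0, "ay": 0, "az": 0, "fingers": -1},
  {"tx": 0.15, "ty": -0.51, "tz": 0, "ax": 0, "ay": 0, "az": 0, "fingers": -1},
  {"tx": 0.15, "ty": -0.51, "tz": 0, "ax": 0, "ay": 0, "az": 0, "fingers": -1},
  {"tx": 0.15, "ty": -0.51, "tz": 0, "ax": 0, "ay": 0, "az": 0, "fingers": -1},
  {"tx": 0.15, "ty": -0.51, "tz": 0, "ax": 0, "ay": 0, "az": 0, "fingers": -1},
  {"tx": 0, "ty": 0, "tz": 0, "ax": 0, "ay": 0, "az": -0.0455, "fingers": -1},
  {"tx": 0, "ty": 0, "tz": 0, "ax": 0, "ay": 0, "az": -0.0455, "fingers": -1},
  {"tx": 0, "ty": 0, "tz": 0, "ax": 0, "ay": 0, "az": -0.0455, "fingers": -1},
  {"tx": 0, "ty": 0, "tz": 0, "ax": 0, "ay": 0, "az": -0.0455, "fingers": -1},
])

```text
time: 26.8
tcp_pos: [0.5062, 0.1915, 0.2791]
eef_rot: [179.7, -0.6, 47.6]
wrist_force: [-0.2, 0.7, -0.2]
finger_gap: 0.0005
gripper_force: 0.0
```

send_rows([
  {"tx": 0, "ty": 0, "tz": 0, "ax": 0, "ay": 0, "az": -0.0455, "fingers": -1},
  {"tx": 0, "ty": 0, "tz": 0, "ax": 0, "ay": 0, "az": -0.0455, "fingers": -1},
  {"tx": 0, "ty": 0, "tz": 0, "ax": 0, "ay": 0, "az": -0.0455, "fingers": -1},
  {"tx": 0, "ty": 0, "tz": 0, "ax": 0, "ay": 0, "az": -0.0455, "fingers": -1},
  {"tx": 0, "ty": 0, "tz": 0, "ax": 0, "ay": 0, "az": -0.0455, "fingers": -1},
  {"tx": 0, "ty": 0, "tz": 0, "ax": 0, "ay": 0, "az": -0.0455, "fingers": -1},
  {"tx": 0, "ty": 0, "tz": 0, "ax": 0, "ay": 0, "az": -0.0455, "fingers": -1},
])

```text
time: 27.5
tcp_pos: [0.5062, 0.1914, 0.2792]
eef_rot: [179.3, -0.1, 105.0]
wrist_force: [-1.2, -0.3, 0.5]
finger_gap: 0.0008
gripper_force: 0.0
```

```bash
python3 - <<'E'
from plan import *
st();print(arm.state()['joint_pos'].round(1))
for q in ([0,185,270],[0,185,72],[0,72+9.5,72]): show(loc(fx,q),Rt(FY+90,0),str(q))
E
```

```text
27.5 [0.5062 0.1914 0.2792] [ 1.7931e+02 -9.0000e-02  1.0495e+02] [-1.2 -0.3  0.5] 0.0008 0.0
[-71.2   4.3  49.   96.7  -3.3  79.8  -6.7]
[0, 185, 270] rot [ 0.0038 -0.0005  0.0024] shift [-0.099  0.014  0.122] shift in present axes [-0.099  0.011  0.122] P [0.5091 0.1845 0.27  ]
[0, 185, 72] rot [ 0.0038 -0.0005  0.0024] shift [-0.099  0.014  2.762] shift in present axes [-0.103 -0.021  2.762] P [0.5091 0.1845 0.072 ]
[0, 81.5, 72] rot [ 0.0038 -0.0005  0.0024] shift [-1.479  0.014  2.762] shift in present axes [-1.483 -0.031  2.76 ] P [0.535  0.0843 0.072 ]
```

send_rows([
  {"tx": -0.09, "ty": 0.01, "tz": 0.36, "ax": 0.0038, "ay": 0, "az": 0.0024, "fingers": -1},
  {"tx": 0, "ty": 0, "tz": 0.4, "ax": 0, "ay": 0, "az": 0, "fingers": -1},
  {"tx": 0, "ty": 0, "tz": 0.4, "ax": 0, "ay": 0, "az": 0, "fingers": -1},
  {"tx": 0, "ty": 0, "tz": 0.4, "ax": 0, "ay": 0, "az": 0, "fingers": -1},
  {"tx": 0, "ty": 0, "tz": 0.4, "ax": 0, "ay": 0, "az": 0, "fingers": -1},
  {"tx": 0, "ty": 0, "tz": 0.4, "ax": 0, "ay": 0, "az": 0, "fingers": -1},
  {"tx": 0, "ty": 0, "tz": 0.4, "ax": 0, "ay": 0, "az": 0, "fingers": -1},
  {"tx": 0, "ty": 0, "tz": 0, "ax": 0, "ay": 0, "az": 0, "fingers": -1},
])

```text
time: 28.3
tcp_pos: [0.5065, 0.1846, 0.0694]
eef_rot: [-179.7, 0.1, 104.2]
wrist_force: [-0.5, -0.9, 0.0]
finger_gap: 0.0005
gripper_force: 0.0
```

```bash
python3 - <<'E'
from plan import *
st();print(arm.state()['joint_pos'].round(1))
for q in ([0,155,70],[0,90,70],[0,72+9.5,70]): show(loc(fx,q),Rt(FY+90,0),str(q))
E
```

```text
28.3 [0.5065 0.1846 0.0694] [-1.7971e+02  8.0000e-02  1.0422e+02] [-0.5 -0.9  0. ] 0.0005 0.0
[-64.4  18.4  46.6 111.  -15.8  57.4   3.5]
[0, 155, 70] rot [-0.0016  0.0004 -0.0017] shift [-0.411  0.033 -0.008] shift in present axes [-0.411  0.035 -0.008] P [0.5166 0.1554 0.07  ]
[0, 90, 70] rot [-0.0016  0.0004 -0.0017] shift [-1.278  0.033 -0.008] shift in present axes [-1.278  0.04  -0.007] P [0.5329 0.0925 0.07  ]
[0, 81.5, 70] rot [-0.0016  0.0004 -0.0017] shift [-1.391  0.033 -0.008] shift in present axes [-1.391  0.04  -0.006] P [0.535  0.0843 0.07  ]
```

send_rows([
  {"tx": -0.3, "ty": 0.034, "tz": 0, "ax": 0, "ay": 0, "az": 0, "fingers": -1},
  {"tx": -0.1, "ty": 0, "tz": 0, "ax": 0, "ay": 0, "az": 0, "fingers": -1},
  {"tx": -0.08, "ty": 0, "tz": 0, "ax": 0, "ay": 0, "az": 0, "fingers": -1},
  {"tx": -0.08, "ty": 0, "tz": 0, "ax": 0, "ay": 0, "az": 0, "fingers": -1},
  {"tx": -0.08, "ty": 0, "tz": 0, "ax": 0, "ay": 0, "az": 0, "fingers": -1},
  {"tx": -0.08, "ty": 0, "tz": 0, "ax": 0, "ay": 0, "az": 0, "fingers": -1},
  {"tx": -0.08, "ty": 0, "tz": 0, "ax": 0, "ay": 0, "az": 0, "fingers": -1},
  {"tx": -0.08, "ty": 0, "tz": 0, "ax": 0, "ay": 0, "az": 0, "fingers": -1},
  {"tx": -0.08, "ty": 0, "tz": 0, "ax": 0, "ay": 0, "az": 0, "fingers": -1},
  {"tx": -0.08, "ty": 0, "tz": 0, "ax": 0, "ay": 0, "az": 0, "fingers": -1},
  {"tx": -0.08, "ty": 0, "tz": 0, "ax": 0, "ay": 0, "az": 0, "fingers": -1},
  {"tx": -0.08, "ty": 0, "tz": 0, "ax": 0, "ay": 0, "az": 0, "fingers": -1},
  {"tx": -0.05, "ty": 0, "tz": 0, "ax": 0, "ay": 0, "az": 0, "fingers": -1},
  {"tx": 0, "ty": 0, "tz": 0, "ax": 0, "ay": 0, "az": 0, "fingers": -1},
])

```text
time: 29.7
tcp_pos: [0.5351, 0.0967, 0.0718]
eef_rot: [180.0, 0.0, 104.3]
wrist_force: [2.0, 6.6, 2.1]
finger_gap: 0.0004
gripper_force: 2.7
```

```bash
python3 - <<'E'
from plan import *
st()
for q in ([0,90,70],[0,72+9.5,70]): show(loc(fx,q),Rt(FY+90,0),str(q))
E
```

```text
29.7 [0.5351 0.0967 0.0718] [179.98   0.   104.34] [2.  6.6 2.1] 0.0004 2.7
[0, 90, 70] rot [ 0.0001  0.     -0.001 ] shift [-0.046 -0.043  0.025] shift in present axes [-0.046 -0.043  0.025] P [0.5329 0.0925 0.07  ]
[0, 81.5, 70] rot [ 0.0001  0.     -0.001 ] shift [-0.16  -0.043  0.025] shift in present axes [-0.16  -0.043  0.025] P [0.535  0.0843 0.07  ]
```

send_rows([
  {"tx": -0.06, "ty": -0.02, "tz": 0.02, "ax": 0, "ay": 0, "az": 0, "fingers": -1},
  {"tx": -0.06, "ty": 0, "tz": 0, "ax": 0, "ay": 0, "az": 0, "fingers": -1},
  {"tx": 0, "ty": 0, "tz": 0, "ax": 0, "ay": 0, "az": 0, "fingers": -1},
  {"tx": 0, "ty": 0, "tz": 0, "ax": 0, "ay": 0, "az": 0, "fingers": -1},
])

```text
time: 30.1
tcp_pos: [0.5353, 0.0892, 0.0702]
eef_rot: [-180.0, -0.1, 104.4]
wrist_force: [1.5, 9.4, 3.1]
finger_gap: 0.0005
gripper_force: 4.7
```

```bash
python3 - <<'E'
from plan import *
st()
show(loc(fx,[0,72+9.5,70]),Rt(FY+90,0))
E
```

```text
30.1 [0.5353 0.0892 0.0702] [-1.7998e+02 -9.0000e-02  1.0443e+02] [1.5 9.4 3.1] 0.0005 4.7
 rot [-0.0001 -0.0005 -0.0005] shift [-0.063 -0.02   0.003] shift in present axes [-0.063 -0.02   0.003] P [0.535  0.0843 0.07  ]
```

send_rows([
  {"tx": -0.06, "ty": 0, "tz": 0, "ax": 0, "ay": 0, "az": 0, "fingers": -1},
  {"tx": -0.06, "ty": 0, "tz": 0, "ax": 0, "ay": 0, "az": 0, "fingers": -1},
  {"tx": 0, "ty": 0, "tz": 0, "ax": 0, "ay": 0, "az": 0, "fingers": -1},
])

```text
time: 30.4
tcp_pos: [0.5356, 0.0883, 0.0703]
eef_rot: [-179.9, -0.6, 104.7]
wrist_force: [-9.6, 33.7, 9.9]
finger_gap: 0.0002
gripper_force: 17.4
```

```bash
python3 - <<'E'
from plan import *
st()
show(loc(fx,[0,72+9.5,70]),Rt(FY+90,0))
b,K,T=cam("top"); a=cam("side")[0]
A=cv2.resize(a[180:350,235:415],None,fx=2.2,fy=2.2,interpolation=2); B=cv2.resize(b[180:300,235:415],None,fx=2.2,fy=2.2,interpolation=2); B=np.vstack([B,np.zeros((A.shape[0]-B.shape[0],B.shape[1],3),np.uint8)])
cv2.imwrite("pics/c5.png",np.hstack([A,B])[:,:,::-1])
for q in [(0,y,46) for y in (17,40,55,80)]: print(q,(proj(loc(fx,q),K,T)[0]-[235,180])*2.2)
E
```

```text
30.4 [0.5356 0.0883 0.0703] [-179.87   -0.65  104.75] [-9.6 33.7  9.9] 0.0002 17.4
 rot [-0.0007 -0.0036  0.0012] shift [-0.051 -0.021  0.004] shift in present axes [-0.051 -0.021  0.003] P [0.535  0.0843 0.07  ]
(0, 17, 46) [163.52737041 120.34763449]
(0, 40, 46) [143.85861458 125.52367605]
(0, 55, 46) [131.0221067  128.90173914]
(0, 80, 46) [109.61201635 134.53603132]
```

View pics/c5.png

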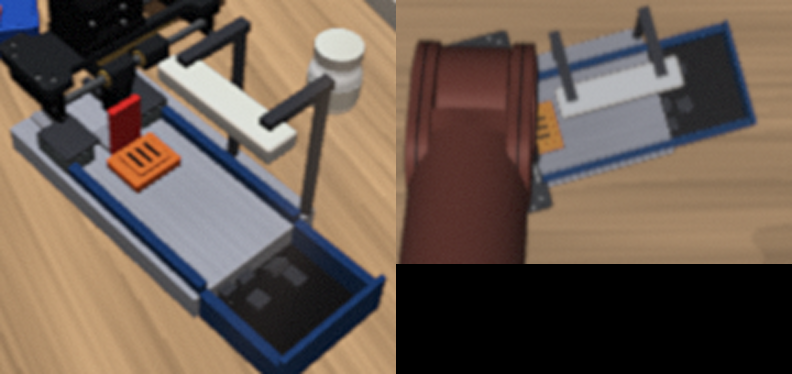

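The ejector is at its hard stop (34 N), and the cover lies flat on the bed at (145,160), clear of the nest. I'll back off and let the tab spring back.

send_rows([
  {"tx": 0.08, "ty": 0, "tz": 0, "ax": 0, "ay": 0, "az": 0, "fingers": -1},
  {"tx": 0.1, "ty": 0, "tz": 0, "ax": 0, "ay": 0, "az": 0, "fingers": -1},
  {"tx": 0.12, "ty": 0, "tz": 0, "ax": 0, "ay": 0, "az": 0, "fingers": -1},
  {"tx": 0.12, "ty": 0, "tz": 0, "ax": 0, "ay": 0, "az": 0, "fingers": -1},
  {"tx": 0.12, "ty": 0, "tz": 0, "ax": 0, "ay": 0, "az": 0, "fingers": -1},
  {"tx": 0.12, "ty": 0, "tz": 0, "ax": 0, "ay": 0, "az": 0, "fingers": -1},
  {"tx": 0.12, "ty": 0, "tz": 0, "ax": 0, "ay": 0, "az": 0, "fingers": -1},
  {"tx": 0.12, "ty": 0, "tz": 0, "ax": 0, "ay": 0, "az": 0, "fingers": -1},
  {"tx": 0.12, "ty": 0, "tz": 0, "ax": 0, "ay": 0, "az": 0, "fingers": -1},
  {"tx": 0.2, "ty": 0, "tz": 0, "ax": 0, "ay": 0, "az": 0, "fingers": -1},
  {"tx": 0.25, "ty": 0, "tz": 0, "ax": 0, "ay": 0, "az": 0, "fingers": -1},
  {"tx": 0.2, "ty": 0, "tz": -0.1, "ax": 0, "ay": 0, "az": 0, "fingers": -1},
  {"tx": 0, "ty": 0, "tz": -0.4, "ax": 0, "ay": 0, "az": 0, "fingers": -1},
  {"tx": 0, "ty": 0, "tz": -0.4, "ax": 0, "ay": 0, "az": 0, "fingers": -1},
  {"tx": 0, "ty": 0, "tz": -0.4, "ax": 0, "ay": 0, "az": 0, "fingers": -1},
  {"tx": 0.4, "ty": 0, "tz": -0.4, "ax": 0, "ay": 0, "az": 0, "fingers": -1},
  {"tx": 0.4, "ty": 0, "tz": -0.2, "ax": 0, "ay": 0, "az": 0, "fingers": -1},
  {"tx": 0.4, "ty": 0, "tz": 0, "ax": 0, "ay": 0, "az": 0, "fingers": -1},
  {"tx": 0, "ty": 0, "tz": 0, "ax": 0, "ay": 0, "az": 0, "fingers": -1},
  {"tx": 0, "ty": 0, "tz": 0, "ax": 0, "ay": 0, "az": 0, "fingers": -1},
])

```text
time: 32.5
tcp_pos: [0.4836, 0.288, 0.2121]
eef_rot: [-179.9, 0.1, 104.4]
wrist_force: [0.1, -1.0, -0.8]
finger_gap: 0.0007
gripper_force: 0.0
```

```bash
python3 - <<'E'
from plan import *
st()
a,K,T=cam("side"); t,Kt,Tt=cam("top")
h=cv2.cvtColor(a,cv2.COLOR_RGB2HSV)
def mask(h,lo,hi,box):
    m=np.zeros(h.shape[:2],np.uint8);x0,y0,x1,y1=box; m[y0:y1,x0:x1]=cv2.inRange(h,lo,hi)[y0:y1,x0:x1]; v,u=np.nonzero(m); return (len(u),u.mean().round(1),v.mean().round(1),u.min(),u.max(),v.min(),v.max()) if len(u) else None
print('orange side',mask(h,(5,150,100),(18,255,255),(240,190,420,370)))
hr=h.copy(); print('red side',mask(h,(0,150,60),(4,255,255),(240,190,320,290)))
for q in [(0,40,46),(0,141,78),(0,77,78)]: print(q,proj(loc(fx,q),K,T)[0].round(1))
ht=cv2.cvtColor(t,cv2.COLOR_RGB2HSV)
print('yellow top',mask(ht,(22,100,60),(35,255,255),(400,190,530,310)),[proj(loc(pd,q),Kt,Tt)[0].round(1) for q in [(44,15,28),(-44,-15,28),(-38,0,99)]])
E
```

```text
32.5 [0.4836 0.288  0.2121] [-1.7990e+02  9.0000e-02  1.0443e+02] [ 0.1 -1.  -0.8] 0.0007 0.0
orange side (434, np.float64(299.0), np.float64(252.0), np.int64(264), np.int64(316), np.int64(207), np.int64(265))
red side (262, np.float64(272.0), np.float64(219.8), np.int64(265), np.int64(279), np.int64(207), np.int64(232))
(0, 40, 46) [301.7 250.9]
(0, 141, 78) [270.9 214. ]
(0, 77, 78) [289.8 230.2]
yellow top (648, np.float64(462.4), np.float64(253.6), np.int64(449), np.int64(477), np.int64(233), np.int64(271)) [array([450.4, 237.7]), array([471.8, 268.1]), array([473.2, 266.9])]
```

```bash
python3 -c "
from cell import arm
print(arm.job_done())"
```

```text
the job is handed in; nothing more can be done
None
```

The job was handed in at about 32.5 s of the 72 s allowed: the five offcuts were wiped into the tray, the scraper is back on its pad, the cover lies flat on the cleared bed and the tab has sprung back; the hand-in gave no verdict.

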